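# Slide a circuit board off the inspection stand and plug it into the tester

## Robot

A 7-joint arm with a two-finger parallel gripper is mounted at the origin on the work surface. World frame = base frame: x ahead of the robot, y to its left, z up, the work surface at z = 0. Lengths are in m, angles in rad, forces in N, time in s.
With the tool pointing down it reaches from about 0.425 to 0.825 m from the base axis. Payload 3.6 kg.
Tool frame: the origin (TCP) lies on the centre line of the jaws, within the pads' length; the fingertips stand 22 mm ahead of it and the grasp point (between the pads) lies 3 mm ahead of it; z points along the fingers, y is the line along which they close (so a half turn about z gives the same grasp; the last joint's range is limited). The gripper opens to 93 mm and grips with 3 to 60 N. Pads are 15 mm wide; open, the fingers measure 128 mm over their backs; the gripper's body (75 mm by 188 mm) begins 65 mm behind the grasp point.
Start: joints at [-1.286, 0.615, -0.013, 1.423, 0.008, 1.103, -0.04], TCP at [0.199, 0.619, 0.213] pointing down, gripper open.
Joint ranges: [-3.12, 3.12], [-0.3, 2.06], [-1.34, 1.32], [0.26, 2.42], [-1.36, 4.5], [0.01, 1.98], [-2.84, 2.84]. Speed limits (rad/s): [2.79, 2.79, 3.14, 3.14, 3.14, 3.14, 3.14].

## Interface

Orientations are given as a 3x3 rotation matrix whose columns are the frame's x, y, z axes.
In Python, from rig import readout, cams, job gives the robot as it stands.
- The arm moves only by the shell command python3 -m pendant 'ROWS' [FORCE]. ROWS is JSON, a list of rows, each an object with "travel": the shift along the tool's x, y, z in cm, a list of three; "dr": the turn, a rotation vector about the tool's x, y, z in rad, a list of three; "jaw": the finger opening in cm, from 0 to 9.3. In form: [{"travel": [x, y, z], "dr": [rx, ry, rz], "jaw": jaw}, ...]. A call has 1 to 10 rows; each row shifts and turns the commanded pose from where the row before left it, along the tool's axes as they then stand; what a row does not reach is not made up. A row lasts 1/12 s, in which the tool goes at most 41.7 mm and 7.16 degrees, less where a joint would pass 70% of its speed; a pose out of reach is approached as far as the arm can. A call is refused whole if a number of a shift passes 4.17 or a number of a turn 0.125, either way. A call with a gripper value outside its range is refused whole. The fingers move at their own pace and stop on an object; FORCE is the grip in N (left out, the last holds). Time passes only in rows, so rows that do not move let the fingers close. It gives the time, the measured TCP pose, the force, the opening and the grip force at its end, in the units of the state.
- readout.get_state(): the state, without advancing time (a new reading comes with each control period).
- cams.read_camera(name): name is "side" or "top"; returns (picture, depth): 420x560x3 uint8, red, green, blue; 420x560 float32, m along the optical axis (not along the pixel's ray), 0 where there is no reading.
- cams.calibration(name): a dict with "mtx" (3x3 intrinsics, pixels), "k1" (the pictures are not rectified: a ray, as slopes to the right and down, at radius r is drawn at 1 + k1 r^2 times it, then the intrinsics apply), "world_from_camera" (4x4, takes a point from camera to world coordinates). Camera axes: x right, y up, looking along -z (the intrinsics and any distortion apply to the point x, -y, -z); pixel columns grow to the right and rows downward; lengths in m; the calibration is good to about 2 mm. A picture is of the moment at which its call begins. calibration takes no time and is no camera call.
- job.hand_in(): hands the job in; it is judged then, once.
The state is a dict: "clock": time; "q": joint angles; "joint_velocities": joint speeds; "joint_efforts": joint torques, N m; "tcp_pos": TCP position; "eef_rot": TCP orientation; "contact_force": force on the tool from outside, world axes, zero at the start; "torque": the same for the moment, N m; "gripper_width": finger opening in m; "finger_force": force on a finger pad.
Only numpy, scipy, OpenCV 4.12 (cv2) and the standard library are available. Lean on these libraries where they do the work, as an engineer would, in place of code of your own. Each camera call takes 0.05 s, during which the arm holds its last target. There are 200 camera calls.

## Task

The green circuit board lies flat on the inspection stand under its two spring clips, too thin to pick up there. Without touching its components or its gold edge contacts, slide it out gently from under the clips towards the robot until its rear end hangs over the stand's front edge by about 2 to 4 cm, and pick it up by the two long edges of that overhanging end. Plug it into the board tester: lay its front on the tester's deck between the yellow rails and push it gently into the connector until it is fully home, then let go; never force or drop the board, and leave the other things on the bench where they are.

Things in the scene. Friction and masses are not known exactly. Their poses are not given: they have to be found in the camera images.
- board_mid (a point): Centre (half-way up) of the green circuit board, a flat loose plate 120 long (x) x 52 wide (y) x 2 thick, 60 to 105 g. x points to the end with gold edge contacts, z up out of the component side. Its top is bare from 25 mm behind this point to 18 mm ahead of it, over the full width. A steady press of 12 to 15 N by the fingertips there drags it out from under the clips; light touches of 3 or 4 N slip
- board_rear (a point): Middle of the board's rear end face (the end without contacts, facing the robot), half-way up the 2 mm thickness; axes as the board's. The rear 15 mm are bare. Held there with a light grip (15 N is plenty) the board can tip a little in the fingers and settle flat on a deck; held hard it stays tilted and wedges in a slot
- board_front (a point): Middle of the board's front end face (gold contact end), half-way up the thickness; axes as the board's
- components: Components soldered on the board; origin on its top face above its centre, axes as the board's: black chips to 3.5 high at x = 22 to 36 mm; a blue block and a metal can to 9 high at x = -43 to -29 mm, all within 16 mm of the board's centre line, so the long edges stay free. Must not be touched (0.7 N at most)
- riser: Fixed inspection stand: aluminium deck 200 deep (x, away from the robot) x 220 wide (y), 4 thick, top 75 mm above this origin (under its centre), 65 to 83 mm above the worktop. The front edge (-x, facing the robot) is plain and open below (nearest leg 63 mm behind it): fingers reach down beside what hangs over it. At most 35 N between board and stand, clips included: touch down slower than 10 mm/s
- riser_edge (a point): Middle of the stand's front edge, on the deck's top face; axes as the stand's
- tester: Fixed board tester, grey case with white deck 40 mm above the worktop, from x = -45 to 95 mm, 120 wide. Yellow rails 7 high guide the board with 1.5 mm play each side from x = -21 mm, flared (9 mm more room each side) from -46 to -21 mm. Brown connector from x = 15 mm: slot 55 wide, 6 high, 25 deep, floor level with the deck. Origin on the worktop; x points into the slot
- slot_end (a point): Centre of the slot's solid end (tester x = 40 mm), 41 mm above the worktop; axes as the tester's. The board is home when board_front meets it; its rear 35 mm then hang free in front of the deck
- screw_tin: round aluminium screw tin, 36 mm across, 20 high, standing on the stand's far left corner; bystander; origin under its centre
- screwdriver: orange screwdriver lying on the worktop, 180 long; bystander; origin under its centre
- multimeter: yellow multimeter lying face up, 85 x 170 x 44; bystander; origin under its centre
- solder_reel: steel-grey solder reel standing on its flange, 56 across, 40 high; bystander; origin under its centre
- cleaner_bottle: small white bottle with red cap, 42 across, 115 high; bystander; origin under its centre
- tip_cleaner: black pot of brass wool, 72 across, 50 high; bystander; origin under its centre
- cutters: side cutters with red handles, lying flat, 140 long; bystander; origin under its centre
- board: The same circuit board again; this origin lies under its centre, 1 mm below board_mid, axes the same
- contacts (a joint): Lift (m) of the connector's sprung contact strip in the slot's roof: 0 empty, 0.0015 with a board under it. Getting under it (tester x = 20 to 28 mm) takes 1 to 6 N of push, less drag after it up to the slot's end, where the force rises sharply; 10 to 15 N shows it is home. All contact forces between board and tester may add up to 50 N at most
- edge_contacts: The board's front 16 mm with the gold edge contacts (origin and axes as board; x = 44 to 60 mm). Not to be touched by the robot (0.7 N at most)
- clip_left (a joint): Lift (m) of the stand's left spring clip: a bent steel wire with a round black foot 10 mm across, 18 high, that presses with about 0.6 N on the board's left margin; foot at stand x = 18, y = 21 mm, its post at y = 57 mm. About 0.0015 with the board under it, 0 without. It lets go once the board's front end has been drawn past it
- clip_right (a joint): Lift (m) of the stand's right spring clip: a bent steel wire with a round black foot 10 mm across, 18 high, that presses with about 0.6 N on the board's right margin; foot at stand x = 18, y = -21 mm, its post at y = -57 mm. About 0.0015 with the board under it, 0 without. It lets go once the board's front end has been drawn past it
Things that resemble listed ones, but are neither listed nor needed, are in the scene too. Of the things that look like the board, the smallest one is meant.

How it is judged:
On the way, in this order (a step that is already met when the one before it is completed fails the run):
1. the board lies flat on the stand with its rear end hanging at least 15 mm over the front edge (x of board_rear in the frame of riser_edge below -0.015 m and contact force between board and riser above 0.02 N and angle between board_mid's own z axis and vertical below 0.05 rad and z of board_mid in the frame of riser_edge below 0.004 m), for 0.2 s.
2. the board is held by its overhanging rear end and lifted clear of the stand (contact force between the fingers and board above 0.5 N and contact force between board and riser below 0.05 N and x of the grasp point in the frame of board_mid below -0.025 m and z of board_mid in the frame of riser_edge above 0.01 m), for 0.2 s.
At the end, for the whole second after the job is handed in: The board is in the tester's connector, contacts first and component side up, its front end within 2 mm of the slot's end and 3 mm of its centre, lying flat and straight (within 0.06 rad), at rest (x of board_front in the frame of slot_end above -0.002 m and y of board_front in the frame of slot_end between -0.003 and 0.003 m and z of board_front in the frame of slot_end between -0.003 and 0.003 m and angle between the x axis of board_mid and the x axis of tester, either way round below 0.06 rad and angle between board_mid's own z axis and vertical below 0.06 rad and linear speed of board below 0.01 m/s); the robot touches nothing.
It fails at once if the board is pressed on the stand with more than 35 N (contact force between board and riser above 35 N).
It fails at once if the board is forced against the tester with more than 50 N (contact force between board and tester above 50 N).
It fails at once if the robot touches the components or the gold edge contacts (more than 0.7 N) (contact force between the arm and components above 0.7 N or contact force between the arm and edge_contacts above 0.7 N).
It fails at once if the board falls on the worktop (height (world z) of board_mid below 0.02 m).
It fails at once if another thing on the bench is moved by more than 15 mm (distance of any of screw_tin, screwdriver, multimeter, solder_reel, cleaner_bottle, tip_cleaner, cutters from where it was at the start of the episode above 0.015 m).
It also fails if it takes over 72 s, if anything falls off the work surface, if the arm or the gripper's body presses on something with over 40 N, if the wrist force passes 120 N, or if a joint passes its speed limit or range.

## Working session

There is one attempt and no reset: what is moved stays moved. The work goes in short steps, Python scripts to look and compute and a shell command to move; the robot and the scene stay as the last step left them, time stands still between calls to the robot, and variables do not carry over. Pictures are saved under pics/ and viewed, at most 10 in all, crops included, and the job is handed in when it is done.

```bash
ls; mkdir -p pics
cat > h.py <<'E'
import numpy as np, cv2
from rig import readout, cams, job
def snap(n):
    im,d=cams.read_camera(n); np.savez('pics/%s.npz'%n,im=im,d=d); return im,d
def ray(n,u,v):
    c=cams.calibration(n); K=np.array(c['mtx']); T=np.array(c['world_from_camera'])
    x=(u-K[0,2])/K[0,0]; y=(v-K[1,2])/K[1,1]; k=c['k1']
    rd=np.hypot(x,y); r=rd
    for _ in range(20): r=rd/(1+k*r*r)
    s=r/rd if rd>0 else 1
    return T[:3,3], T[:3,:3]@np.array([x*s,-y*s,-1.])
def onz(n,u,v,z):
    o,d=ray(n,u,v); return o+d*(z-o[2])/d[2]
def dep(n,u,v,D):
    o,d=ray(n,u,v); return o+d*D[int(v),int(u)]
def proj(n,p):
    c=cams.calibration(n); K=np.array(c['mtx']); T=np.array(c['world_from_camera'])
    q=T[:3,:3].T@(np.array(p)-T[:3,3]); x=q[0]/-q[2]; y=-q[1]/-q[2]; s=1+c['k1']*(x*x+y*y)
    return K[0,0]*x*s+K[0,2],K[1,1]*y*s+K[1,2]
E
python3 - <<'E'
from h import *
for n in('top','side'):
    im,d=snap(n); cv2.imwrite('pics/%s0.png'%n,im[:,:,::-1]); c=cams.calibration(n); print(n,c)
s=readout.get_state(); print(s)
E
```

```text
pics
top {'mtx': array([[392.32174562,   0.        , 276.4596267 ],
       [  0.        , 392.32174562, 212.80991872],
       [  0.        ,   0.        ,   1.        ]]), 'k1': 0.007490771426379219, 'world_from_camera': array([[-0.0264937 ,  0.99456689, -0.1006717 ,  0.42268887],
       [-0.99963798, -0.02588625,  0.0073357 , -0.01108742],
       [ 0.00468983,  0.1008296 ,  0.99489266,  1.09735562],
       [ 0.        ,  0.        ,  0.        ,  1.        ]])}
side {'mtx': array([[509.62346937,   0.        , 274.35151195],
       [  0.        , 509.62346937, 211.25420773],
       [  0.        ,   0.        ,   1.        ]]), 'k1': -0.08260108222912745, 'world_from_camera': array([[-0.8837872 ,  0.3428269 , -0.31841782,  0.02861476],
       [-0.46788445, -0.64452509,  0.60470782,  0.95030043],
       [ 0.00208183,  0.68341578,  0.7300264 ,  1.21616121],
       [ 0.        ,  0.        ,  0.        ,  1.        ]])}
{'clock': 0.1, 'q': array([-1.28652343,  0.61580358, -0.0126167 ,  1.42470923,  0.00809302,
        1.10337878, -0.04042701]), 'joint_velocities': array([ 2.15324056e-06, -3.41019697e-03, -2.25984566e-04, -3.50346406e-03,
        3.24473632e-04, -3.39836340e-04,  1.23342078e-03]), 'joint_efforts': array([ 1.47068698e-03, -4.60044122e+01,  2.10253503e-01, -1.66245031e+01,
       -6.11752155e-02,  1.69248384e-02,  8.92941307e-05]), 'tcp_pos': array([0.19853698, 0.61819493, 0.21181904]), 'eef_rot': array([[-9.52108296e-01,  3.05760276e-01, -6.68466133e-04],
       [ 3.05761006e-01,  9.52105874e-01, -2.14740586e-03],
       [-2.01408757e-05, -2.24895381e-03, -9.99997471e-01]]), 'contact_force': array([-0.07899605, -0.25613423,  0.00416053]), 'torque': array([ 0.05367603, -0.05417229, -0.01021601]), 'finger_force': 0.0, 'gripper_width': 0.09276889197194425}
```

View pics/top0.png

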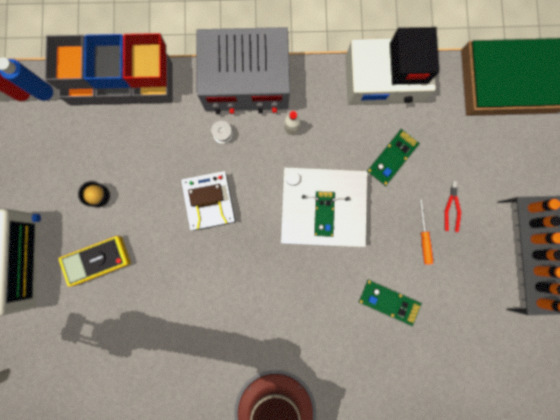

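View pics/side0.png

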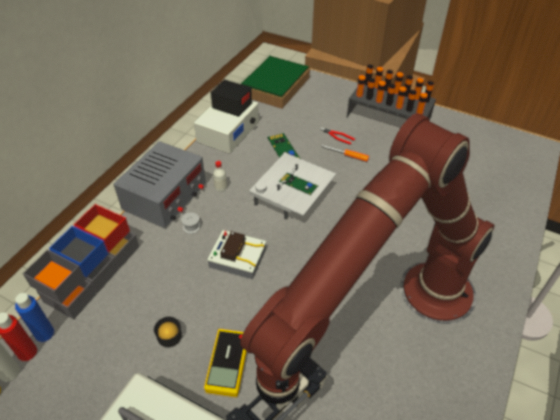

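Board candidates in the top view are the board on the white stand at (324,213) and two larger loose boards at (393,157) and (390,302). The green box at (515,75) is not one. The tester is at (208,202), with its brown connector away from the robot at (206,195) and its rails towards it. I choose the one on the stand under the clips, and will check it in a close crop.

Run:
```python
from h import *
z=np.load('pics/top.npz'); im,D=z['im'],z['d']
c=im[150:260,170:380]; cv2.imwrite('pics/crop1.png',cv2.resize(c,None,fx=3.8,fy=3.8,interpolation=cv2.INTER_CUBIC)[:,:,::-1])
hsv=cv2.cvtColor(im,cv2.COLOR_RGB2HSV)
# green boards
m=cv2.inRange(hsv,(45,80,30),(90,255,255)); n,l,st,ce=cv2.connectedComponentsWithStats(m)
for i in range(1,n):
    if st[i,4]>60:
        cnt=cv2.findContours((l==i).astype('u1')*1 if 0 else np.uint8(l==i),0,2)[0][0]
        r=cv2.minAreaRect(cnt); b=cv2.boxPoints(r); zz=np.median(D[l==i]); 
        p=dep('top',*ce[i],D); 
        print('green',ce[i],r,st[i,4],'p',p); 
        for q in b: print('   ',onz('top',*q,p[2]).round(4))
# white regions stand/tester
m=cv2.inRange(hsv,(0,0,185),(180,45,255)); n,l,st,ce=cv2.connectedComponentsWithStats(m)
for i in range(1,n):
    if st[i,4]>300:
        cnt=max(cv2.findContours(np.uint8(l==i),0,2)[0],key=cv2.contourArea)
        r=cv2.minAreaRect(cnt); p=dep('top',*cnt[len(cnt)//3][0],D); print('white',r,st[i,4], p, dep('top',*ce[i],D))
m=cv2.inRange(hsv,(22,120,120),(34,255,255)); n,l,st,ce=cv2.connectedComponentsWithStats(m)
for i in range(1,n):
    if st[i,4]>15: print('yellow',st[i],ce[i],dep('top',*ce[i],D))
for u,v in[(285,171),(364,243),(310,230),(350,230),(185,180),(230,222),(205,195),(207,222)]: print((u,v),dep('top',u,v,D).round(4))
```

```text
green [516.93410508  72.10632235] ((516.7775268554688, 72.3819580078125), (66.15520477294922, 86.48902893066406), 88.21009063720703) 5615 p [ 0.89937542 -0.69061767  0.06130294]
    [ 0.9934 -0.5754  0.0613]
    [ 0.9945 -0.8152  0.0613]
    [ 0.8053 -0.8027  0.0613]
    [ 0.8041 -0.5669  0.0613]
green [391.63665254 158.17266949] ((392.72991943359375, 156.99270629882812), (23.450897216796875, 53.65608215332031), 38.418052673339844) 944 p [ 6.81686795e-01 -3.51689962e-01  5.79156680e-04]
    [ 6.472e-01 -2.793e-01  6.000e-04]
    [ 7.673e-01 -3.811e-01  6.000e-04]
    [ 7.231e-01 -4.312e-01  6.000e-04]
    [ 6.039e-01 -3.292e-01  6.000e-04]
green [323.89685315 215.16958042] ((324.0, 214.0), (42.0, 18.0), 90.0) 572 p [ 0.51713599 -0.14326676  0.07023545]
    [ 0.5766 -0.122   0.0702]
    [ 0.5754 -0.1696  0.0702]
    [ 0.4644 -0.1651  0.0702]
    [ 0.4656 -0.118   0.0702]
green [ 18.70588235 259.99547511] ((18.83985137939453, 260.49395751953125), (3.676628351211548, 71.10033416748047), 2.1610796451568604) 221 p [0.42149794 0.63273592 0.09744521]
    [0.3326 0.6366 0.0974]
    [0.5101 0
[... 1903 characters left out ...]
94.125] [ 0.57268098 -0.14776621  0.07210842]
yellow [218 201   9  22  34] [221.35294118 210.94117647] [0.53748138 0.1287435  0.05064528]
yellow [196 205   4  24  37] [197.91891892 216.13513514] [0.52589978 0.19306165 0.04279741]
yellow [ 58 236  71  51 673] [ 97.26448737 260.7667162 ] [0.41369825 0.46003652 0.04450614]
yellow [408 304  12  19 111] [413.22522523 312.88288288] [ 0.24855231 -0.38620213  0.00133902]
(285, 171) [ 0.6373 -0.0443  0.0725]
(364, 243) [ 0.4413 -0.2444  0.0739]
(310, 230) [ 0.479  -0.1052  0.0714]
(350, 230) [ 0.4764 -0.2103  0.0695]
(185, 180) [0.6266 0.2287 0.0373]
(230, 222) [0.509  0.1086 0.0272]
(205, 195) [0.5788 0.1687 0.0702]
(207, 222) [0.5097 0.1693 0.0394]
```

View pics/crop1.png

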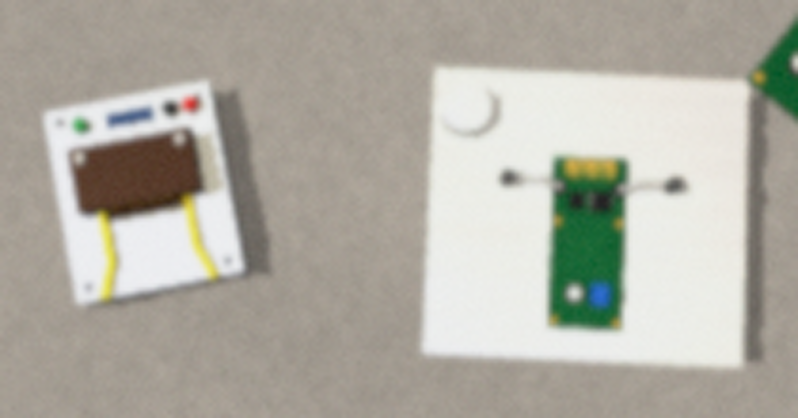

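The crop shows the small board with its gold end away from the robot, at crop (591,168), under both clips at (510,178) and (676,186). The bare middle is at about (587,245). The tester connector is at (135,172), with the yellow rails opening towards the robot at (110,298) and (213,278). Next I measure both.

```bash
cat > meas.py <<'E'
from h import *
def rect(mask,off,S):
    c=max(cv2.findContours(mask,cv2.RETR_EXTERNAL,cv2.CHAIN_APPROX_NONE)[0],key=cv2.contourArea)
    b=cv2.boxPoints(cv2.minAreaRect(c)); return (b+.5)/S-.5+off
def up(n,im,u0,u1,v0,v1,S=8):
    return cv2.resize(im[v0:v1,u0:u1],None,fx=S,fy=S,interpolation=cv2.INTER_CUBIC)
def info(n,pts,z):
    P=np.array([onz(n,*q,z) for q in pts]); C=P.mean(0); a=P[1]-P[0]; b=P[2]-P[1]
    print(n,'centre',C.round(4),'sides',np.linalg.norm(a).round(4),np.linalg.norm(b).round(4),'ang',np.degrees(np.arctan2(a[1],a[0])).round(2),np.degrees(np.arctan2(b[1],b[0])).round(2)); return P
E
python3 - <<'E'
from meas import *
import sys
z=np.load('pics/top.npz'); im,D=z['im'],z['d']; S=8
def zs(m): 
    v,u=np.nonzero(m); return np.array([dep('top',a,b,D)[2] for a,b in zip(u,v)])
hsv=cv2.cvtColor(im,cv2.COLOR_RGB2HSV)
m=np.zeros(im.shape[:2],bool); m[215:240,290:312]=1; m[210:240,338:360]=1; print('stand z',np.median(zs(m)),zs(m).std())
m=np.zeros(im.shape[:2],bool); m[205:222,203:214]=1; print('tester deck z',np.median(zs(m)))
m[:]=0; m[300:320,150:260]=1; print('table z',np.median(zs(m)))
# stand
c=up('top',im,270,380,158,256).astype(int); mn=c.min(2)
w=np.uint8(mn>185); w=cv2.morphologyEx(w,cv2.MORPH_OPEN,np.ones((25,25),np.uint8)); P=info('top',rect(w,[270,158],S),.0725); print(P.round(4))
# board
b=up('top',im,305,345,180,245); h=cv2.cvtColor(b,cv2.COLOR_RGB2HSV); w=np.uint8(h[:,:,1]>110); w=cv2.morphologyEx(cv2.morphologyEx(w,cv2.MORPH_CLOSE,np.ones((41,41),np.uint8)),cv2.MORPH_OPEN,np.ones((41,41),np.uint8))
P=info('top',rect(w,[305,180],S),.0745); print(P.round(4))
# tester
c=up('top',im,172,242,165,238).astype(int); g=np.uint8((c.min(2)>165)|(c.max(2)-c.min(2)>60)); g=cv2.morphologyEx(g,cv2.MORPH_CLOSE,np.ones((121,121),np.uint8)); g=cv2.morphologyEx(g,cv2.MORPH_OPEN,np.ones((41,41),np.uint8))
P=info('top',rect(g,[172,165],S),.040); print(P.round(4))
# rails
h=cv2.cvtColor(c.astype(np.uint8),cv2.COLOR_RGB2HSV); y=cv2.inRange(h,(20,90,120),(36,255,255)); n,l,st,ce=cv2.connectedComponentsWithStats(y)
for i in range(1,n):
    if st[i,4]>300:
        for r in range(st[i,1],st[i,1]+st[i,3],16):
            u=np.nonzero(l[r]==i)[0]; print(onz('top',(u.mean()+.5)/S-.5+172,(r+.5)/S-.5+165,.047).round(4)[:2],len(u),end=' ')
        print()
E
```

```text
stand z 0.06975568585442915 0.06595179182252303
tester deck z 0.041394601021069066Traceback (most recent call last):
  File "<stdin>", line 9, in <module>
  File "<stdin>", line 5, in zs
  File "h.py", line 15, in dep
    o,d=ray(n,u,v); return o+d*D[int(v),int(u)]
        ~~~^^^^^^^
  File "h.py", line 6, in ray
    c=cams.calibration(n); K=np.array(c['mtx']); T=np.array(c['world_from_camera'])
ValueError: time passes only in moves, steps and waits
```

```bash
sed -i 's/^def snap/CAL={n:cams.calibration(n) for n in ("top","side")}\ndef snap/; s/c=cams.calibration(n); K/c=CAL[n]; K/' h.py
cat > m1.py <<'E'
from meas import *
z=np.load('pics/top.npz'); im,D=z['im'],z['d']; S=8
def zs(m): 
    v,u=np.nonzero(m); return np.array([dep('top',a,b,D)[2] for a,b in zip(u,v) if D[b,a]>0])
m=np.zeros(im.shape[:2],bool); m[215:240,290:312]=1; m[210:240,338:360]=1; print('stand z',np.median(zs(m)),zs(m).mean(),zs(m).std())
m[:]=0; m[205:222,203:214]=1; print('tester deck z',np.median(zs(m)))
m[:]=0; m[300:315,180:240]=1; print('table z',np.median(zs(m)))
c=up('top',im,270,380,158,256).astype(int); mn=c.min(2)
w=np.uint8(mn>185); w=cv2.morphologyEx(w,cv2.MORPH_OPEN,np.ones((25,25),np.uint8)); P=info('top',rect(w,[270,158],S),.0705); print(P.round(4))
b=up('top',im,305,345,180,245); h=cv2.cvtColor(b,cv2.COLOR_RGB2HSV); w=np.uint8(h[:,:,1]>110); w=cv2.morphologyEx(cv2.morphologyEx(w,cv2.MORPH_CLOSE,np.ones((41,41),np.uint8)),cv2.MORPH_OPEN,np.ones((41,41),np.uint8))
P=info('top',rect(w,[305,180],S),.0725); print(P.round(4))
c=up('top',im,172,242,165,238).astype(int); g=np.uint8((c.min(2)>165)|(c.max(2)-c.min(2)>60)); g=cv2.morphologyEx(g,cv2.MORPH_CLOSE,np.ones((121,121),np.uint8)); g=cv2.morphologyEx(g,cv2.MORPH_OPEN,np.ones((41,41),np.uint8))
P=info('top',rect(g,[172,165],S),.040); print(P.round(4))
h=cv2.cvtColor(c.clip(0,255).astype(np.uint8),cv2.COLOR_RGB2HSV); y=cv2.inRange(h,(20,90,120),(36,255,255)); n,l,st,ce=cv2.connectedComponentsWithStats(y)
for i in range(1,n):
    if st[i,4]>300:
        for r in range(st[i,1],st[i,1]+st[i,3],16):
            u=np.nonzero(l[r]==i)[0]; print(onz('top',(u.mean()+.5)/S-.5+172,(r+.5)/S-.5+165,.047).round(4)[:2],len(u),end=' ')
        print()
E
python3 m1.py
```

```text
stand z 0.06975091266999711 0.06971357844951755 0.0019625942331165315
tester deck z 0.04138445760815035
table z 0.0011134482975163618
top centre [ 0.5403 -0.1447  0.0705] sides 0.2027 0.2251 ang -3.99 -93.92
[[ 0.4468 -0.0264  0.0705]
 [ 0.6491 -0.0405  0.0705]
 [ 0.6337 -0.2651  0.0705]
 [ 0.4318 -0.2466  0.0705]]
top centre [ 0.522  -0.144   0.0725] sides 0.1137 0.0458 ang -4.33 -93.76
[[ 0.4668 -0.117   0.0725]
 [ 0.5802 -0.1256  0.0725]
 [ 0.5772 -0.1713  0.0725]
 [ 0.4639 -0.1622  0.0725]]
top centre [0.5803 0.1699 0.04  ] sides 0.1283 0.168 ang -81.78 -171.49
[[0.654  0.2463 0.04  ]
 [0.6723 0.1193 0.04  ]
 [0.5062 0.0945 0.04  ]
 [0.4886 0.2196 0.04  ]]
[0.5661 0.1324] 1 [0.5608 0.1358] 25 [0.5553 0.1345] 21 [0.5498 0.1329] 17 [0.5444 0.1319] 17 [0.5389 0.1308] 18 [0.5335 0.1299] 18 [0.5281 0.1283] 18 [0.5226 0.1253] 18 [0.5171 0.1222] 19 [0.5116 0.1193] 19 [0.5062 0.1177] 15 
[0.5556 0.1969] 8 [0.5501 0.1941] 23 [0.5446 0.1938] 19 [0.5392 0.1928] 19 [0.5338 0.1916] 18 [0.5284 0.191 ] 18 [0.5229 0.1897] 18 [0.5175 0.1894] 18 [0.5122 0.1904] 18 [0.5068 0.1916] 19 [0.5015 0.1925] 18 [0.4961 0.1934] 19
```

```bash
python3 -m pendant '[{"travel":[-4,0,0],"dr":[0,0,-0.079],"jaw":0},{"travel":[-4,0,0],"dr":[0,0,-0.079],"jaw":0},{"travel":[-4,0,0],"dr":[0,0,-0.079],"jaw":0},{"travel":[-1,-4,0],"dr":[0,0,0],"jaw":0},{"travel":[-1,-4,0],"dr":[0,0,0],"jaw":0},{"travel":[-1,-4,0],"dr":[0,0,0],"jaw":0},{"travel":[-1,-4,0],"dr":[0,0,0],"jaw":0},{"travel":[-1,-4,0],"dr":[0,0,0],"jaw":0},{"travel":[-1,-4,0],"dr":[0,0,0],"jaw":0},{"travel":[0,0,0],"dr":[0,0,0],"jaw":0}]' 10
cat > rel.py <<'E'
from h import *; import sys
s=readout.get_state(); t=np.array([float(a) for a in sys.argv[1:4]]); R=s['eef_rot']
print('clock',s['clock'],'tcp',s['tcp_pos'].round(4),'travel cm',(R.T@(t-s['tcp_pos'])*100).round(2),'yaw of -x',np.degrees(np.arctan2(-R[1,0],-R[0,0])).round(2),'zaxis',R[:,2].round(4),'q7',s['q'][6].round(2),'F',s['contact_force'].round(2))
E
python3 rel.py 0.519 -0.1438 0.11
```

```text
clock: 0.93
tcp_pos: [0.3598, 0.3371, 0.2123]
eef_rot: [[-0.996, 0.086, -0.0], [0.086, 0.996, -0.009], [-0.0, -0.009, -1.0]]
contact_force: [1.1, -0.3, 0.5]
gripper_width: 0.031
finger_force: 0.0
clock 0.9333 tcp [0.3598 0.3371 0.2123] travel cm [-19.99 -46.45  10.66] yaw of -x -4.93 zaxis [-5.e-04 -9.e-03 -1.e+00] q7 0.65 F [ 1.12 -0.34  0.51]
```

```bash
python3 -m pendant '[{"travel":[-3,-4,0],"dr":[0,0,0],"jaw":0},{"travel":[-3,-4,0],"dr":[0,0,0],"jaw":0},{"travel":[-3,-4,0],"dr":[0,0,0],"jaw":0},{"travel":[-2,-4,0],"dr":[0,0,0],"jaw":0},{"travel":[-2,-4,0],"dr":[0,0,0],"jaw":0},{"travel":[-2,-4,0],"dr":[0,0,0],"jaw":0},{"travel":[-2,-4,0],"dr":[0,0,0],"jaw":0},{"travel":[-1,-4,0],"dr":[0,0,0],"jaw":0},{"travel":[-1,-4,0],"dr":[0,0,0],"jaw":0},{"travel":[0,-4,0],"dr":[0,0,0],"jaw":0}]'
python3 -m pendant '[{"travel":[-0.5,-3,1],"dr":[0,0,0],"jaw":0},{"travel":[-0.5,-3,1.5],"dr":[0,0,0],"jaw":0},{"travel":[0,0,1.5],"dr":[0,0,0],"jaw":0},{"travel":[0,0,1],"dr":[0,0,0],"jaw":0},{"travel":[0,0,0],"dr":[0,0,0],"jaw":0},{"travel":[0,0,0],"dr":[0,0,0],"jaw":0}]'
python3 rel.py 0.519 -0.1438 0.11
```

```text
clock: 1.77
tcp_pos: [0.5008, -0.0351, 0.2126]
eef_rot: [[-0.997, 0.074, 0.001], [0.074, 0.997, -0.0], [-0.001, -0.0, -1.0]]
contact_force: [0.3, -0.3, 0.6]
gripper_width: 0.0005
finger_force: 0.0
clock: 2.27
tcp_pos: [0.5045, -0.0932, 0.1623]
eef_rot: [[-0.997, 0.073, -0.002], [0.073, 0.997, 0.0], [0.002, 0.0, -1.0]]
contact_force: [-0.1, 0.2, 0.0]
gripper_width: 0.0005
finger_force: 0.0
clock 2.2667 tcp [ 0.5045 -0.0932  0.1623] travel cm [-1.82 -4.94  5.23] yaw of -x -4.21 zaxis [-1.8e-03  4.0e-04 -1.0e+00] q7 1.66 F [-0.05  0.2   0.  ]
```

```bash
python3 -m pendant '[{"travel":[-0.9,-2.5,0],"dr":[0,0,0],"jaw":0},{"travel":[-0.9,-2.4,0],"dr":[0,0,0],"jaw":0},{"travel":[0,0,1.5],"dr":[0,0,0],"jaw":0},{"travel":[0,0,1.5],"dr":[0,0,0],"jaw":0},{"travel":[0,0,1.2],"dr":[0,0,0],"jaw":0},{"travel":[0,0,0.8],"dr":[0,0,0],"jaw":0},{"travel":[0,0,0],"dr":[0,0,0],"jaw":0},{"travel":[0,0,0],"dr":[0,0,0],"jaw":0}]'
python3 rel.py 0.519 -0.1438 0.1
python3 - <<'E'
from h import *
im,d=snap('top'); c=im[150:260,270:380]; a=cv2.resize(c,None,fx=3.6,fy=3.6,interpolation=2)
im,d=snap('side'); c=im[140:230,240:350]; b=cv2.resize(c,(396,396),interpolation=2)
cv2.imwrite('pics/c2.png',np.hstack([a,b])[:,:,::-1])
E
```

```text
clock: 2.93
tcp_pos: [0.5197, -0.1433, 0.1133]
eef_rot: [[-0.997, 0.073, 0.001], [0.073, 0.997, -0.0], [-0.001, -0.0, -1.0]]
contact_force: [0.3, -0.1, 0.0]
gripper_width: 0.0002
finger_force: 0.0
clock 2.9333 tcp [ 0.5197 -0.1433  0.1133] travel cm [ 0.06 -0.05  1.33] yaw of -x -4.17 zaxis [ 5.e-04 -1.e-04 -1.e+00] q7 1.75 F [ 0.3  -0.09  0.02]
```

View pics/c2.png

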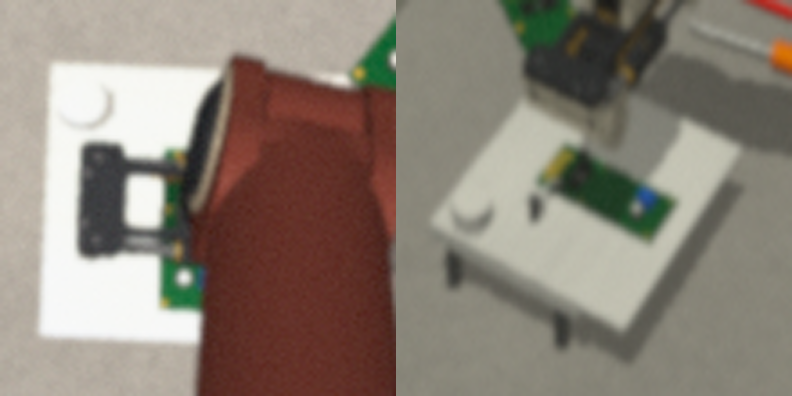

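The picture shows the gripper over the board. In the side half, the beige fingertips are at (605,135) above the bare middle, and the board corners are at about (540,180), (570,147), (675,200) and (652,238). I cross-check these against the top-view estimate.

Run:
```python
from h import *
for z in (.0695,.0715):
  P=[]
  for x,y in[(540,180),(570,147),(675,200),(652,238)]:
    P.append(onz('side',240+(x-396+.5)/3.6-.5,140+(y+.5)/4.4-.5,z)[:2])
  P=np.array(P); a=P[:2].mean(0)-P[2:].mean(0); print(z,P.round(4).tolist(),'c',P.mean(0).round(4),'len',np.hypot(*a).round(4),np.degrees(np.arctan2(a[1],a[0])).round(2))
s=readout.get_state(); p=s['tcp_pos']+s['eef_rot'][:,2]*.022
u,v=proj('side',p); print('tip in crop',396+(u-240)*3.6,(v-140)*4.4)
z=np.load('pics/side.npz'); D=z['d']
m=np.array([dep('side',u,v,D)[2] for u in range(262,275) for v in range(200,205) if D[v,u]>0]); print('stand z side',np.median(m),m.std(),len(m))
```

```text
0.0695 [[0.5779, -0.1292], [0.5701, -0.1743], [0.4607, -0.1674], [0.4622, -0.1217]] c [ 0.5177 -0.1481] len 0.1128 -3.65
0.0715 [[0.5769, -0.1273], [0.5692, -0.1723], [0.46, -0.1655], [0.4614, -0.1198]] c [ 0.5169 -0.1462] len 0.1126 -3.65
tip in crop 603.7457193878353 169.6152017290858
stand z side 0.05342191248287853 0.03057372757654116 65
```

```bash
python3 -m pendant '[{"travel":[0.3,-0.1,0.4],"dr":[0,0,0],"jaw":0},{"travel":[0,0,0.4],"dr":[0,0,0],"jaw":0},{"travel":[0,0,0.4],"dr":[0,0,0],"jaw":0},{"travel":[0,0,0.2],"dr":[0,0,0],"jaw":0},{"travel":[0,0,0.07],"dr":[0,0,0],"jaw":0},{"travel":[0,0,0.07],"dr":[0,0,0],"jaw":0},{"travel":[0,0,0.07],"dr":[0,0,0],"jaw":0},{"travel":[0,0,0],"dr":[0,0,0],"jaw":0}]'
python3 -m pendant '[{"travel":[0,0,0.07],"dr":[0,0,0],"jaw":0},{"travel":[0,0,0.07],"dr":[0,0,0],"jaw":0},{"travel":[0,0,0],"dr":[0,0,0],"jaw":0}]'
```

```text
clock: 3.7
tcp_pos: [0.5162, -0.1445, 0.0967]
eef_rot: [[-0.997, 0.074, -0.0], [0.074, 0.997, -0.0], [0.0, -0.0, -1.0]]
contact_force: [0.9, -0.0, 0.4]
gripper_width: -0.0002
finger_force: 0.0
clock: 3.95
tcp_pos: [0.5161, -0.1445, 0.0953]
eef_rot: [[-0.997, 0.074, -0.0], [0.074, 0.997, 0.0], [0.0, -0.0, -1.0]]
contact_force: [-0.2, 0.2, -0.9]
gripper_width: 0.0003
finger_force: 0.0
```

```bash
python3 -m pendant '[{"travel":[0,0,0.06],"dr":[0,0,0],"jaw":0},{"travel":[0,0,0.06],"dr":[0,0,0],"jaw":0},{"travel":[0,0,0],"dr":[0,0,0],"jaw":0}]'
```

```text
clock: 4.2
tcp_pos: [0.5161, -0.1445, 0.0941]
eef_rot: [[-0.997, 0.074, -0.0], [0.074, 0.997, 0.0], [0.0, 0.0, -1.0]]
contact_force: [-0.6, 0.2, -0.5]
gripper_width: 0.0005
finger_force: 0.0
```

```bash
python3 -m pendant '[{"travel":[0,0,0.06],"dr":[0,0,0],"jaw":0},{"travel":[0,0,0.04],"dr":[0,0,0],"jaw":0}]' | grep -E 'tcp|contact'
python3 -m pendant '[{"travel":[0,0,0.04],"dr":[0,0,0],"jaw":0},{"travel":[0,0,0.0],"dr":[0,0,0],"jaw":0}]'| grep -E 'tcp|contact'
```

```text
tcp_pos: [0.5162, -0.1445, 0.0931]
contact_force: [0.4, 0.2, 0.1]
tcp_pos: [0.5161, -0.1445, 0.0927]
contact_force: [1.1, -0.0, 0.1]
```

```bash
python3 -m pendant '[{"travel":[0,0,0.04],"dr":[0,0,0],"jaw":0},{"travel":[0,0,0.0],"dr":[0,0,0],"jaw":0}]'| grep -E 'tcp|contact'
```

```text
tcp_pos: [0.5161, -0.1445, 0.0923]
contact_force: [0.3, 0.4, 0.2]
```

```bash
for i in 1; do python3 -m pendant '[{"travel":[0,0,0.05],"dr":[0,0,0],"jaw":0},{"travel":[0,0,0.03],"dr":[0,0,0],"jaw":0}]'| grep -E 'tcp|contact'; done
python3 -m pendant '[{"travel":[0,0,0.03],"dr":[0,0,0],"jaw":0},{"travel":[0,0,0],"dr":[0,0,0],"jaw":0}]'| grep -E 'tcp|contact'
```

```text
tcp_pos: [0.5161, -0.1446, 0.0915]
contact_force: [0.2, 0.5, 0.2]
tcp_pos: [0.5161, -0.1445, 0.0912]
contact_force: [-0.3, -0.4, 0.1]
```

```bash
python3 -m pendant '[{"travel":[0,0,0.04],"dr":[0,0,0],"jaw":0},{"travel":[0,0,0],"dr":[0,0,0],"jaw":0}]'| grep -E 'tcp|contact'
```

```text
tcp_pos: [0.5161, -0.1446, 0.0908]
contact_force: [-0.2, -0.1, -0.3]
```

```bash
python3 -m pendant '[{"travel":[0,0,0.05],"dr":[0,0,0],"jaw":0},{"travel":[0,0,0],"dr":[0,0,0],"jaw":0}]'| grep -E 'tcp|contact'
```

```text
tcp_pos: [0.5161, -0.1445, 0.0903]
contact_force: [-0.5, -0.5, 0.3]
```

```bash
python3 -m pendant '[{"travel":[0,0,0.05],"dr":[0,0,0],"jaw":0},{"travel":[0,0,0],"dr":[0,0,0],"jaw":0}]'| grep -E 'tcp|contact'
```

```text
tcp_pos: [0.5161, -0.1446, 0.0898]
contact_force: [-0.1, -0.5, -0.7]
```

```bash
python3 -m pendant '[{"travel":[0,0,0.04],"dr":[0,0,0],"jaw":0},{"travel":[0,0,0],"dr":[0,0,0],"jaw":0}]'| grep -E 'tcp|contact'
```

```text
tcp_pos: [0.5161, -0.1445, 0.0894]
contact_force: [0.3, 0.0, -0.1]
```

Run:
```python
from h import *
im,d=snap('side'); b=cv2.resize(im[140:220,255:355],None,fx=7,fy=7,interpolation=2)
s=readout.get_state(); p=s['tcp_pos']+s['eef_rot'][:,2]*.022
u,v=proj('side',p); print('tip in crop',(u-255)*7,(v-140)*7)
cv2.imwrite('pics/c3.png',b[:,:,::-1])
```

```text
tip in crop 305.67004696762024 309.9410864029712
```

View pics/c3.png

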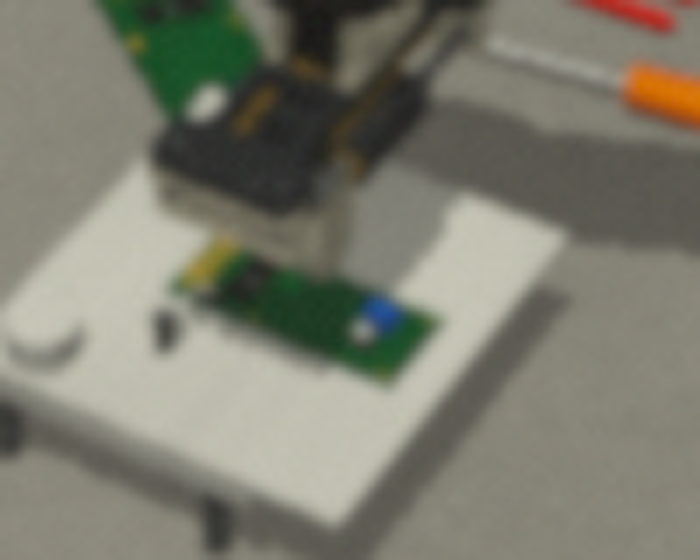

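The side crop shows the board free, a beige panel with its lower edge at (330,265), and no fingertip at the predicted (306,310). I check with depth what that panel is.

Run:
```python
from h import *
D=np.load('pics/side.npz')['d']
for cu,cv in[(180,200),(250,215),(310,230),(325,255),(330,265),(335,225),(310,285),(306,300),(306,310),(306,325),(250,140),(270,300),(350,370),(450,250),(100,300),(300,450)]:
    u,v=255+cu//7,140+cv//7; print((cu,cv),dep('side',u,v,D).round(4))
s=readout.get_state(); R=s['eef_rot']; 
for q in [(.0375,.094,-.062),(-.0375,.094,-.062),(.0075,.0175,.022),(-.0075,.0175,.022),(.0075,.0175,-.01)]:
    u,v=proj('side',s['tcp_pos']+R@np.array(q)); print(q,(u-255)*7,(v-140)*7)
print(s['contact_force'],s['gripper_width'])
```

```text
(180, 200) [ 0.5424 -0.0608  0.1939]
(250, 215) [ 0.5055 -0.0532  0.2077]
(310, 230) [ 0.5105 -0.1298  0.1357]
(325, 255) [ 0.5052 -0.1349  0.1167]
(330, 265) [ 0.5027 -0.1376  0.1113]
(335, 225) [ 0.5057 -0.1421  0.1278]
(310, 285) [ 0.5215 -0.1576  0.0732]
(306, 300) [ 0.523  -0.1538  0.0667]
(306, 310) [ 0.5165 -0.14    0.0723]
(306, 325) [ 0.5132 -0.1335  0.0704]
(250, 140) [ 0.5192 -0.0798  0.2204]
(270, 300) [ 0.5343 -0.1394  0.0737]
(350, 370) [ 0.4821 -0.1211  0.0684]
(450, 250) [ 0.4734 -0.2091  0.0743]
(100, 300) [ 0.6036 -0.1038  0.0727]
(300, 450) [ 0.4822 -0.0634  0.0659]
(0.0375, 0.094, -0.062) 277.9035972517695 329.5018339615231
(-0.0375, 0.094, -0.062) 129.62324442289156 265.4573129873584
(0.0075, 0.0175, 0.022) 300.60300262866195 338.2403541608351
(-0.0075, 0.0175, 0.022) 272.5819313763149 326.13291365333185
(0.0075, 0.0175, -0.01) 303.0969705005675 287.7978103768394
[-0.82552615 -0.45852931  0.11539713] 0.0001738462580843819
```

The depth puts the visible fingertips at z≈0.11, about 4 cm above the board, so the nominal tip offset doesn't match. I go down partway, measuring the gap from depth.

```bash
python3 -m pendant '[{"travel":[0,0,0.2],"dr":[0,0,0],"jaw":0},{"travel":[0,0,0.2],"dr":[0,0,0],"jaw":0},{"travel":[0,0,0.2],"dr":[0,0,0],"jaw":0},{"travel":[0,0,0.2],"dr":[0,0,0],"jaw":0},{"travel":[0,0,0.2],"dr":[0,0,0],"jaw":0},{"travel":[0,0,0],"dr":[0,0,0],"jaw":0}]' | grep -E 'clock|tcp|contact'
cat > tip.py <<'E'
from h import *
im,D=snap('side'); s=readout.get_state(); p=s['tcp_pos']
P=[]
for v in range(120,225):
  for u in range(270,325):
    if D[v,u]>0:
      q=dep('side',u,v,D)
      if abs(q[0]-p[0])<.03 and abs(q[1]-p[1])<.035 and q[2]>.08: P.append((*q,u,v))
P=np.array(P); 
for lo in np.arange(.08,.17,.01):
    a=P[(P[:,2]>=lo)&(P[:,2]<lo+.01)]; 
    if len(a): print(round(lo,3),len(a),'x',a[:,0].min().round(3),a[:,0].max().round(3),'y',a[:,1].min().round(3),a[:,1].max().round(3))
print('tcp',p.round(4),s['contact_force'].round(2))
b=cv2.resize(im[140:220,255:355],None,fx=7,fy=7,interpolation=2); cv2.imwrite('pics/tip_%d.png'%(s['clock']*100),b[:,:,::-1])
E
python3 tip.py; ls pics
```

```text
clock: 6.25
tcp_pos: [0.5158, -0.1444, 0.0789]
contact_force: [-0.6, -0.1, 0.2]
0.08 5 x 0.503 0.505 y -0.158 -0.137
0.09 10 x 0.503 0.515 y -0.158 -0.128
0.1 14 x 0.501 0.511 y -0.162 -0.128
0.11 13 x 0.503 0.51 y -0.161 -0.129
0.12 16 x 0.501 0.512 y -0.161 -0.127
0.13 11 x 0.5 0.507 y -0.146 -0.124
0.15 2 x 0.504 0.509 y -0.133 -0.129
0.16 1 x 0.503 0.503 y -0.118 -0.118
tcp [ 0.5159 -0.1445  0.0791] [-0.68 -0.05  0.43]
c2.png
c3.png
crop1.png
side.npz
side0.png
tip_630.png
top.npz
top0.png
```

```bash
python3 -m pendant '[{"travel":[0,0,0.2],"dr":[0,0,0],"jaw":0},{"travel":[0,0,0.2],"dr":[0,0,0],"jaw":0},{"travel":[0,0,0.2],"dr":[0,0,0],"jaw":0},{"travel":[0,0,0.1],"dr":[0,0,0],"jaw":0},{"travel":[0,0,0.07],"dr":[0,0,0],"jaw":0},{"travel":[0,0,0],"dr":[0,0,0],"jaw":0}]' | grep -E 'clock|tcp|contact'
python3 tip.py
```

```text
clock: 6.8
tcp_pos: [0.516, -0.1445, 0.0716]
contact_force: [0.1, -0.6, -0.6]
0.08 11 x 0.486 0.516 y -0.158 -0.13
0.09 16 x 0.502 0.515 y -0.155 -0.13
0.1 14 x 0.501 0.513 y -0.159 -0.128
0.11 15 x 0.501 0.509 y -0.161 -0.128
0.12 12 x 0.502 0.507 y -0.154 -0.127
0.13 2 x 0.504 0.505 y -0.138 -0.134
0.15 1 x 0.505 0.505 y -0.125 -0.125
0.16 9 x 0.488 0.536 y -0.123 -0.114
tcp [ 0.5161 -0.1445  0.0717] [-0.22 -0.15  0.47]
```

```bash
python3 -m pendant '[{"travel":[0,0,0.07],"dr":[0,0,0],"jaw":0},{"travel":[0,0,0.07],"dr":[0,0,0],"jaw":0},{"travel":[0,0,0.07],"dr":[0,0,0],"jaw":0},{"travel":[0,0,0.07],"dr":[0,0,0],"jaw":0},{"travel":[0,0,0.07],"dr":[0,0,0],"jaw":0}]' | grep -E 'clock|tcp|contact'
python3 tip.py | tail -1
```

```text
clock: 7.27
tcp_pos: [0.5161, -0.1445, 0.0682]
contact_force: [-0.8, -0.4, -0.6]
tcp [ 0.5161 -0.1445  0.0681] [-0.72 -0.88 -1.09]
```

View pics/tip_630.png

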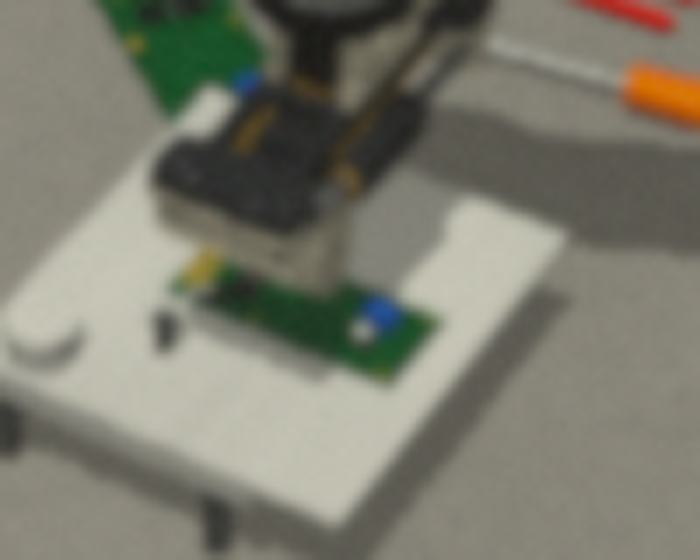

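Fingertip lower corner is at (325,290), with the chips at (235,290) and the blue block at (383,315). The tip is over the bare zone but closer to the block, so I shift 4 mm forward and keep descending slowly.

```bash
python3 -m pendant '[{"travel":[-0.4,0,0.07],"dr":[0,0,0],"jaw":0},{"travel":[0,0,0.07],"dr":[0,0,0],"jaw":0},{"travel":[0,0,0.07],"dr":[0,0,0],"jaw":0},{"travel":[0,0,0.07],"dr":[0,0,0],"jaw":0}]' | grep -E 'tcp|contact'
python3 tip.py
```

```text
tcp_pos: [0.5202, -0.1448, 0.0653]
contact_force: [-1.1, -0.2, 0.2]
0.08 14 x 0.507 0.519 y -0.158 -0.129
0.09 18 x 0.506 0.518 y -0.156 -0.128
0.1 10 x 0.507 0.517 y -0.154 -0.125
0.11 15 x 0.506 0.517 y -0.159 -0.126
0.12 6 x 0.507 0.509 y -0.149 -0.128
0.15 2 x 0.507 0.529 y -0.123 -0.121
0.16 17 x 0.498 0.544 y -0.122 -0.113
tcp [ 0.52   -0.1448  0.0652] [-0.42 -1.05  1.17]
```

```bash
python3 -m pendant '[{"travel":[0,0,0.07],"dr":[0,0,0],"jaw":0},{"travel":[0,0,0.07],"dr":[0,0,0],"jaw":0},{"travel":[0,0,0.07],"dr":[0,0,0],"jaw":0}]' | grep -E 'tcp|contact'
```

```text
tcp_pos: [0.5201, -0.1448, 0.0651]
contact_force: [-4.5, 0.9, 17.7]
```

```bash
python3 -m pendant '[{"travel":[0,0,-0.04],"dr":[0,0,0],"jaw":0},{"travel":[0.1,0,0],"dr":[0,0,0],"jaw":0},{"travel":[0.2,0,0],"dr":[0,0,0],"jaw":0},{"travel":[0.2,0,0],"dr":[0,0,0],"jaw":0},{"travel":[0.2,0,0],"dr":[0,0,0],"jaw":0}]' | grep -E 'tcp|contact'
```

```text
tcp_pos: [0.5163, -0.1448, 0.0652]
contact_force: [2.7, -1.1, 5.8]
```

```bash
python3 -m pendant '[{"travel":[0,0,0.06],"dr":[0,0,0],"jaw":0},{"travel":[0,0,0.03],"dr":[0,0,0],"jaw":0},{"travel":[0,0,0],"dr":[0,0,0],"jaw":0}]' | grep -E 'tcp|contact'
cat > st.py <<'E'
from meas import *
im,D=snap('side'); S=8
h=cv2.cvtColor(im,cv2.COLOR_RGB2HSV)
# rear end & left long edge of the board on stand in the side view: green mask
b=up('side',im,270,330,165,205); h=cv2.cvtColor(b,cv2.COLOR_RGB2HSV); w=cv2.inRange(h,(40,90,20),(90,255,255))
w=cv2.morphologyEx(w,cv2.MORPH_OPEN,np.ones((15,15),np.uint8))
c=max(cv2.findContours(w,0,1)[0],key=cv2.contourArea).reshape(-1,2)
P=np.array([onz('side',(u+.5)/S-.5+270,(v+.5)/S-.5+165,.0705)[:2] for u,v in c])
e=np.array([np.cos(np.radians(-4.)),np.sin(np.radians(-4.))]); n=np.array([-e[1],e[0]]); r=P-np.array([.5403,-.1447])
a,t=r@e*1000,r@n*1000
k=abs(t-np.median([t.max()-25]))<15
print('stand frame mm: rear x',np.percentile(a,2).round(1),'left y',np.percentile(t,98).round(1),'right y',np.percentile(t,2).round(1))
cv2.imwrite('pics/st.png',cv2.resize(im[130:230,255:355],None,fx=6,fy=6,interpolation=2)[:,:,::-1])
E
python3 st.py
```

```text
tcp_pos: [0.516, -0.1448, 0.0652]
contact_force: [1.1, 0.6, 12.5]
stand frame mm: rear x -58.5 left y 18.5 right y -20.8
```

```bash
python3 -m pendant '[{"travel":[0.15,0,0.01],"dr":[0,0,0],"jaw":0},{"travel":[0.2,0,0],"dr":[0,0,0],"jaw":0},{"travel":[0.2,0,0],"dr":[0,0,0],"jaw":0},{"travel":[0.2,0,0],"dr":[0,0,0],"jaw":0},{"travel":[0.2,0,0],"dr":[0,0,0],"jaw":0},{"travel":[0.2,0,0],"dr":[0,0,0],"jaw":0}]' | grep -E 'clock|tcp|contact'
python3 st.py
```

```text
clock: 9.17
tcp_pos: [0.5069, -0.1444, 0.0652]
contact_force: [4.4, -0.5, 8.4]
stand frame mm: rear x -89.2 left y 18.7 right y -22.4
```

View pics/st.png

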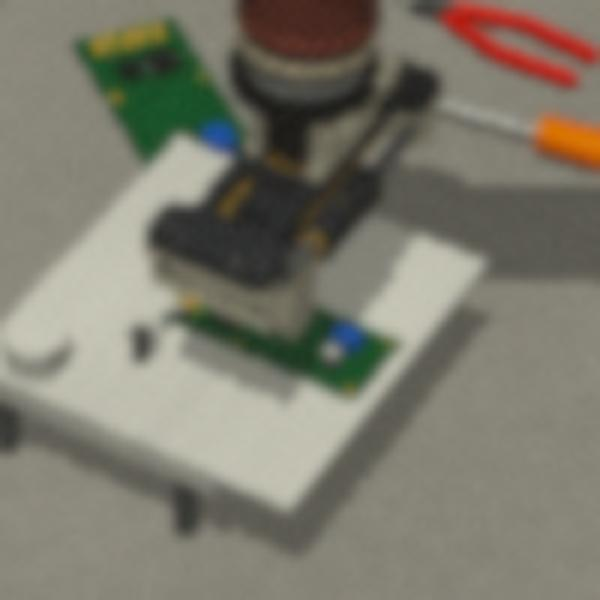

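The board is moving: its rear corner at (350,395) is about 9 mm nearer. The stand's front edge runs from (485,262) to (290,510). I keep dragging.

```bash
python3 -m pendant '[{"travel":[0.2,0,0.03],"dr":[0,0,0],"jaw":0},{"travel":[0.2,0,0.01],"dr":[0,0,0],"jaw":0},{"travel":[0.2,0,0],"dr":[0,0,0],"jaw":0},{"travel":[0.2,0,0],"dr":[0,0,0],"jaw":0},{"travel":[0.2,0,0],"dr":[0,0,0],"jaw":0},{"travel":[0.2,0,0],"dr":[0,0,0],"jaw":0},{"travel":[0.2,0,0],"dr":[0,0,0],"jaw":0},{"travel":[0.2,0,0],"dr":[0,0,0],"jaw":0},{"travel":[0.2,0,0],"dr":[0,0,0],"jaw":0}]' | grep -E 'clock|tcp|contact'
python3 st.py
```

```text
clock: 9.97
tcp_pos: [0.4897, -0.1434, 0.0651]
contact_force: [4.9, 0.2, 11.9]
stand frame mm: rear x -109.5 left y 18.3 right y -24.8
```

```bash
python3 -m pendant '[{"travel":[0.2,0,0],"dr":[0,0,0],"jaw":0},{"travel":[0.2,0,0],"dr":[0,0,0],"jaw":0},{"travel":[0.2,0,0],"dr":[0,0,0],"jaw":0},{"travel":[0.2,0,0],"dr":[0,0,0],"jaw":0},{"travel":[0.2,0,0],"dr":[0,0,0],"jaw":0},{"travel":[0.2,0,0],"dr":[0,0,0],"jaw":0},{"travel":[0.2,0,0],"dr":[0,0,0],"jaw":0},{"travel":[0.2,0,0],"dr":[0,0,0],"jaw":0},{"travel":[0.1,0,0],"dr":[0,0,0],"jaw":0},{"travel":[0,0,0],"dr":[0,0,0],"jaw":0}]' | grep -E 'clock|tcp|contact'
python3 st.py
```

```text
clock: 10.85
tcp_pos: [0.4726, -0.1422, 0.0651]
contact_force: [4.6, -0.1, 12.6]
stand frame mm: rear x -125.2 left y 21.1 right y -26.5
```

```bash
python3 -m pendant '[{"travel":[0.2,0,0],"dr":[0,0,0],"jaw":0},{"travel":[0.2,0,0],"dr":[0,0,0],"jaw":0},{"travel":[0.1,0,0],"dr":[0,0,0],"jaw":0},{"travel":[0,0,-0.1],"dr":[0,0,0],"jaw":0},{"travel":[0,0,-0.15],"dr":[0,0,0],"jaw":0},{"travel":[0,0,-1],"dr":[0,0,0],"jaw":0},{"travel":[0,0,-3],"dr":[0,0,0],"jaw":0},{"travel":[0,0,-4],"dr":[0,0,0],"jaw":2},{"travel":[0,0,-4],"dr":[0,0,0],"jaw":9.3},{"travel":[0,0,0],"dr":[0,0,0],"jaw":9.3}]' | grep -E 'clock|tcp|contact'
python3 st.py
python3 - <<'E'
from h import *
im,d=snap('top'); a=cv2.resize(im[150:270,270:390],(480,480),interpolation=2); b=cv2.imread('pics/st.png'); b=cv2.resize(b,(480,480))
cv2.imwrite('pics/c5.png',np.hstack([cv2.resize(a[:,:,::-1],(400,400)),cv2.resize(b,(400,400))]))
E
```

```text
clock: 11.73
tcp_pos: [0.465, -0.1417, 0.1908]
contact_force: [0.9, -0.3, -0.9]
stand frame mm: rear x -133.4 left y 21.9 right y -23.8
```

View pics/c5.png

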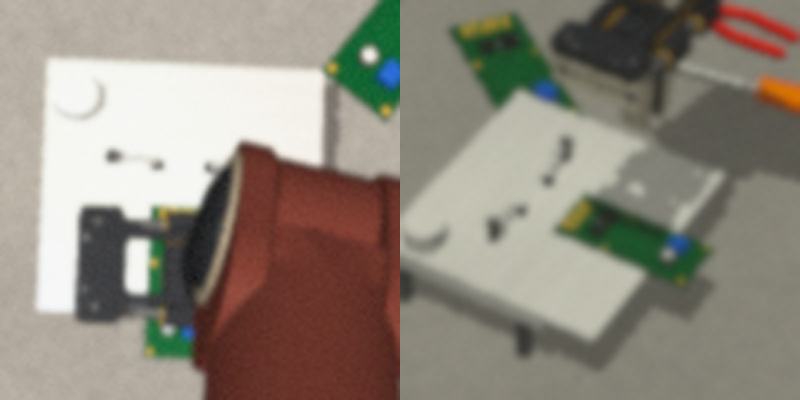

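The board lies flat and hangs about 3 cm over the front edge. In the right half its rear corner is at (685,280) and the stand edge at (640,275). Both clips are free at (500,225) and (557,165). The gripper is at (610,40), opening. Next I go above the grasp and measure the open fingertips' true height.

```bash
python3 -m pendant '[{"travel":[2,0.15,0],"dr":[0,0,0],"jaw":9.3},{"travel":[2.1,0.15,0],"dr":[0,0,0],"jaw":9.3},{"travel":[0,0,0],"dr":[0,0,0],"jaw":9.3},{"travel":[0,0,0],"dr":[0,0,0],"jaw":9.3},{"travel":[0,0,0],"dr":[0,0,0],"jaw":9.3}]'
cat > tip2.py <<'E'
from h import *
im,D=snap('side'); s=readout.get_state(); p=s['tcp_pos']; R=s['eef_rot']; w=s['gripper_width']
P=[]
for v in range(60,260):
  for u in range(220,400):
    if D[v,u]>0: P.append(dep('side',u,v,D))
L=(np.array(P)-p)@R*1000   # tool frame mm
for nm,k in(('left',L[:,1]>20),('right',L[:,1]<-20)):
    k=k&(abs(L[:,0])<22)&(abs(L[:,1])<w*500+30)&(abs(L[:,1])>w*500-12)
    for lo in range(-60,60,6):
        a=L[k&(L[:,2]>=lo)&(L[:,2]<lo+6)]
        if len(a): print(nm,lo,len(a),'x',a[:,0].min().round(),np.median(a[:,0]).round(1),a[:,0].max().round(),'y',a[:,1].min().round(),a[:,1].max().round())
print('tcp',p.round(4),w)
im,D=snap('top')
E
python3 tip2.py; python3 st.py; python3 rel.py .424 -.1374 .1
```

```text
clock: 12.25
tcp_pos: [0.4208, -0.1344, 0.1838]
eef_rot: [[-0.997, 0.074, -0.002], [0.074, 0.997, 0.001], [0.002, 0.0, -1.0]]
contact_force: [-0.3, -0.2, -0.8]
gripper_width: 0.0572
finger_force: 0.0
left -54 2 x 1.0 2.7 4.0 y 46.0 46.0
left -48 10 x -4.0 3.3 13.0 y 40.0 45.0
left -42 12 x -3.0 8.0 14.0 y 35.0 45.0
left -36 9 x -2.0 3.0 12.0 y 33.0 46.0
left -30 8 x -3.0 5.6 12.0 y 32.0 44.0
left -24 10 x -2.0 7.1 12.0 y 36.0 43.0
left -18 9 x -3.0 10.6 14.0 y 28.0 41.0
left -6 1 x 12.0 11.6 12.0 y 28.0 28.0
right -60 1 x 12.0 12.5 12.0 y -45.0 -45.0
right -54 2 x 11.0 12.3 13.0 y -41.0 -37.0
right -48 3 x 11.0 12.7 15.0 y -48.0 -35.0
right -42 2 x 12.0 12.7 13.0 y -42.0 -33.0
right -36 3 x 11.0 13.1 13.0 y -41.0 -34.0
right -30 9 x 7.0 11.8 13.0 y -46.0 -28.0
right -24 3 x 7.0 10.0 12.0 y -34.0 -29.0
right -18 12 x 0.0 8.6 14.0 y -42.0 -26.0
right -12 6 x -4.0 2.8 13.0 y -39.0 -27.0
right -6 2 x 6.0 8.9 12.0 y -37.0 -34.0
tcp [ 0.4213 -0.1344  0.184 ] 0.06156060779893807
stand frame mm: rear x -133.9 left y 21.8 right y -23.4
clock 12.4 tcp [ 0.4216 -0.1345  0.1843] travel cm [-0.26 -0.27  8.43] yaw of -x -4.21 zaxis [-7.e-04  1.e-04 -1.e+00] q7 1.77 F [-0.26  0.6  -0.15]
```

```bash
python3 -m pendant '[{"travel":[-0.3,-0.3,0],"dr":[0,0,0],"jaw":9.3},{"travel":[0,0,2],"dr":[0,0,0],"jaw":9.3},{"travel":[0,0,3],"dr":[0,0,0],"jaw":9.3},{"travel":[0,0,3],"dr":[0,0,0],"jaw":9.3},{"travel":[0,0,2],"dr":[0,0,0],"jaw":9.3},{"travel":[0,0,1],"dr":[0,0,0],"jaw":9.3},{"travel":[0,0,0],"dr":[0,0,0],"jaw":9.3},{"travel":[0,0,0],"dr":[0,0,0],"jaw":9.3}]'
python3 tip2.py; python3 st.py; python3 rel.py .4246 -.1373 .046
python3 - <<'E'
import cv2
b=cv2.imread('pics/st.png'); cv2.imwrite('pics/c6.png',b)
E
```

```text
clock: 13.07
tcp_pos: [0.4242, -0.1379, 0.0745]
eef_rot: [[-0.997, 0.074, -0.001], [0.074, 0.997, 0.0], [0.001, 0.0, -1.0]]
contact_force: [0.4, 0.4, 0.3]
gripper_width: 0.0931
finger_force: 0.0
left -60 8 x -6.0 1.3 12.0 y 59.0 63.0
left -54 13 x -5.0 6.7 12.0 y 54.0 66.0
left -48 7 x -4.0 2.3 13.0 y 43.0 63.0
left -42 9 x 2.0 8.2 13.0 y 52.0 62.0
left -36 12 x -2.0 7.2 13.0 y 45.0 64.0
left -30 11 x -8.0 4.6 13.0 y 51.0 63.0
left -24 6 x -4.0 11.3 14.0 y 49.0 64.0
left -18 8 x -2.0 9.9 14.0 y 49.0 61.0
left 0 14 x -22.0 -16.0 -12.0 y 38.0 71.0
left 6 18 x -22.0 -17.0 -11.0 y 37.0 76.0
right -60 1 x 2.0 2.3 2.0 y -49.0 -49.0
right -54 7 x -3.0 2.8 14.0 y -55.0 -45.0
right -48 5 x -2.0 10.9 16.0 y -52.0 -44.0
right -42 5 x -3.0 11.0 13.0 y -63.0 -46.0
right -36 5 x 8.0 11.5 12.0 y -63.0 -43.0
right -30 7 x 5.0 12.5 14.0 y -62.0 -46.0
right -24 9 x 0.0 9.6 15.0 y -54.0 -45.0
right -18 8 x 1.0 7.3 14.0 y -54.0 -42.0
right -12 4 x 0.0 3.9 13.0 y -53.0 -48.0
right -6 2 x -1.0 4.2 9.0 y -52.0 -51.0
tcp [ 0.4247 -0.138   0.0751] 0.09327281763760026
stand frame mm: rear x -81.0 left y 18.6 right y -3.2
clock 13.2167 tcp [ 0.4249 -0.1381  0.0757] travel cm [0.04 0.08 2.97] yaw of -x -4.23 zaxis [ 2.1e-03 -7.0e-04 -1.0e+00] q7 1.79 F [0.1  0.81 0.1 ]
```

View pics/c6.png

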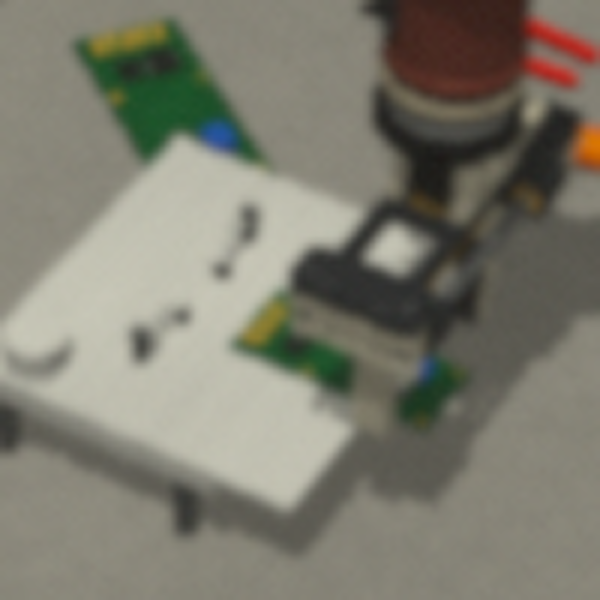

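The near finger at (375,425) sits outside the board's left edge and in front of the stand edge at (350,430). I go down 3 cm and close lightly.

```bash
python3 -m pendant '[{"travel":[0,0.05,0.8],"dr":[0,0,0],"jaw":9.3},{"travel":[0,0,0.8],"dr":[0,0,0],"jaw":9.3},{"travel":[0,0,0.8],"dr":[0,0,0],"jaw":9.3},{"travel":[0,0,0.6],"dr":[0,0,0],"jaw":9.3},{"travel":[0,0,0],"dr":[0,0,0],"jaw":9.3},{"travel":[0,0,0],"dr":[0,0,0],"jaw":9.3}]' 15
python3 tip2.py | grep -E ' -?(18|12|6|0) '
```

```text
clock: 13.72
tcp_pos: [0.4235, -0.1371, 0.0443]
eef_rot: [[-0.997, 0.074, -0.001], [0.074, 0.997, 0.0], [0.002, 0.0, -1.0]]
contact_force: [-0.3, -0.1, 0.7]
gripper_width: 0.093
finger_force: 0.0
left -60 6 x -3.0 2.6 11.0 y 57.0 64.0
left -18 7 x -20.0 7.0 14.0 y 44.0 58.0
right -18 8 x -3.0 7.6 13.0 y -54.0 -46.0
right -12 7 x -1.0 5.4 12.0 y -57.0 -46.0
right -6 1 x 12.0 12.0 12.0 y -51.0 -51.0
right 36 18 x -4.0 5.5 22.0 y -76.0 -37.0
```

```bash
python3 -m pendant '[{"travel":[0,0,0],"dr":[0,0,0],"jaw":7},{"travel":[0,0,0],"dr":[0,0,0],"jaw":6},{"travel":[0,0,0],"dr":[0,0,0],"jaw":5.6},{"travel":[0,0,0],"dr":[0,0,0],"jaw":5.3},{"travel":[0,0,0],"dr":[0,0,0],"jaw":5.1},{"travel":[0,0,0],"dr":[0,0,0],"jaw":4.8},{"travel":[0,0,0],"dr":[0,0,0],"jaw":4.5},{"travel":[0,0,0],"dr":[0,0,0],"jaw":4.5}]' 15
```

```text
clock: 14.48
tcp_pos: [0.424, -0.1372, 0.0449]
eef_rot: [[-0.997, 0.074, 0.0], [0.074, 0.997, -0.0], [-0.0, -0.0, -1.0]]
contact_force: [0.6, -0.9, 0.9]
gripper_width: 0.0509
finger_force: 15.0
```

```bash
python3 -m pendant '[{"travel":[0,0,-0.1],"dr":[0,0,0],"jaw":4.5},{"travel":[0,0,-0.3],"dr":[0,0,0],"jaw":4.5},{"travel":[0,0,-0.5],"dr":[0,0,0],"jaw":4.5},{"travel":[0,0,-0.7],"dr":[0,0,0],"jaw":4.5},{"travel":[0,0,-0.8],"dr":[0,0,0],"jaw":4.5},{"travel":[0,0,-0.8],"dr":[0,0,0],"jaw":4.5},{"travel":[0,0,-0.8],"dr":[0,0,0],"jaw":4.5},{"travel":[0,0,-0.8],"dr":[0,0,0],"jaw":4.5},{"travel":[0,0,-0.4],"dr":[0,0,0],"jaw":4.5},{"travel":[0,0,0],"dr":[0,0,0],"jaw":4.5}]'
python3 - <<'E'
from h import *
im,D=snap('side'); cv2.imwrite('pics/c7.png',cv2.resize(im[110:230,240:360],None,fx=5,fy=5,interpolation=2)[:,:,::-1])
snap('top')
h=cv2.cvtColor(im,cv2.COLOR_RGB2HSV); s=readout.get_state(); R=s['eef_rot']
m=cv2.inRange(h,(40,90,20),(90,255,255))
L=[]
for v in range(130,230):
  for u in range(270,345):
    if m[v,u] and D[v,u]>0:
      q=dep('side',u,v,D)
      if q[2]>.05: L.append((q-s['tcp_pos'])@R*1000)
L=np.array(L); k=abs(L[:,1])<30; L=L[k]
A=np.c_[L[:,0],L[:,1],np.ones(len(L))]
for _ in range(4):
    c=np.linalg.lstsq(A,L[:,2],rcond=None)[0]; r=L[:,2]-A@c; g=abs(r)<6; A,L=A[g],L[g]
print('board plane in tool: z = %.3f x + %.3f y + %.1f'%tuple(c),'x range',np.percentile(L[:,0],[1,99]).round(1),'y',np.percentile(L[:,1],[1,99]).round(1),len(L))
E
```

```text
clock: 15.32
tcp_pos: [0.4247, -0.1374, 0.098]
eef_rot: [[-0.997, 0.074, 0.002], [0.074, 0.997, -0.001], [-0.002, -0.001, -1.0]]
contact_force: [-0.7, -0.1, -0.7]
gripper_width: 0.051
finger_force: 15.0
board plane in tool: z = -0.036 x + -0.094 y + -27.9 x range [-92.7  16.1] y [-20.9  20.7] 39
```

View pics/c7.png

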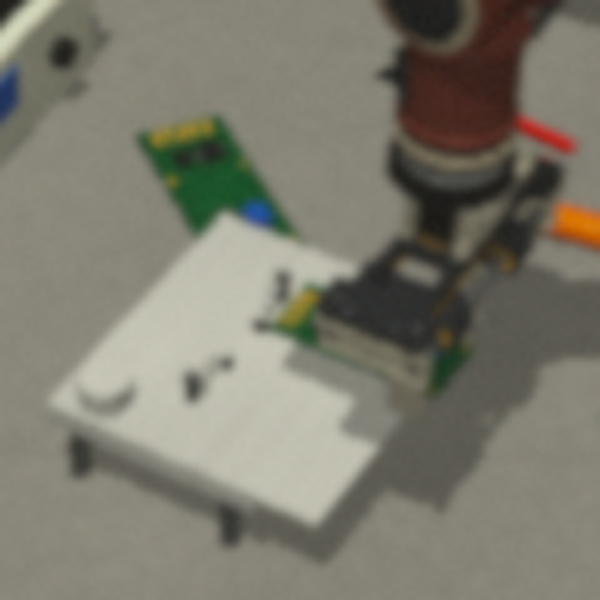

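The board is held level, clear of the stand and about 2° nose-down, with its gold end at (295,310). Next I refine the tester's axis from both views.

```bash
cat > tst.py <<'E'
from meas import *
T=np.load('pics/top.npz')['im']; Sd=np.load('pics/side.npz')['im']; S=8
def fit(n,pts,z,lab):
    P=np.array([onz(n,*q,z)[:2] for q in pts]); 
    for _ in range(4):
        c=P.mean(0); d=np.linalg.svd(P-c)[2][0]; d*=np.sign(d[0]); r=(P-c)@[-d[1],d[0]]; P=P[abs(r)<max(1.5*r.std(),4e-4)]
    print(n,lab,'c',c.round(4),'yaw',np.degrees(np.arctan2(d[1],d[0])).round(2),'n',len(P),'rms',r.std().round(5)); return c,d
def crop(im,u0,u1,v0,v1): return up('x',im,u0,u1,v0,v1,S),lambda u,v:((u+.5)/S-.5+u0,(v+.5)/S-.5+v0)
# top: rails and deck edges, row scan
c,f=crop(T,172,242,165,238); h=cv2.cvtColor(c,cv2.COLOR_RGB2HSV); y=cv2.inRange(h,(20,90,110),(36,255,255)); n,l,st,ce=cv2.connectedComponentsWithStats(y)
for i in range(1,n):
    if st[i,4]>1500:
        pts=[]; 
        for r in range(st[i,1],st[i,1]+st[i,3]):
            u=np.nonzero(l[r]==i)[0]; q=f(u.mean(),r); w=onz('top',*q,.047); 
            t=((w[:2]-[.537,.163])@[.983,.18]); 
            if -.012<t<.017: pts.append(q)
        fit('top',pts,.047,'rail')
mn=c.min(2).astype(int); H,W=mn.shape
L=[];R=[]
for r in range(120,420,3):
    u=np.nonzero(mn[r]>190)[0]
    if len(u)>20: L.append(f(u[0],r)); R.append(f(u[-1],r))
fit('top',L,.04,'left edge'); fit('top',R,.04,'right edge')
F=[]
for k in range(120,380,3):
    v=np.nonzero(mn[:,k]>190)[0]
    if len(v)>20: F.append(f(k,v[-1]))
fit('top',F,.04,'front edge (normal=yaw)')
B=cv2.inRange(h,(0,60,20),(18,255,130)); B=cv2.morphologyEx(B,cv2.MORPH_OPEN,np.ones((15,15),np.uint8)); b=max(cv2.findContours(B,0,1)[0],key=cv2.contourArea)
info('top',[f(*q) for q in cv2.boxPoints(cv2.minAreaRect(b))],.07)
# side
c,f=crop(Sd,195,280,215,285); h=cv2.cvtColor(c,cv2.COLOR_RGB2HSV); y=cv2.inRange(h,(20,90,90),(36,255,255)); n,l,st,ce=cv2.connectedComponentsWithStats(y)
for i in range(1,n):
    if st[i,4]>1000:
        pts=[];al=[]
        for k in range(st[i,0],st[i,0]+st[i,2]):
            v=np.nonzero(l[:,k]==i)[0]; q=f(k,v.mean()); w=onz('side',*q,.047); al.append(w[:2]); t=((w[:2]-[.537,.163])@[.983,.18])
            if -.012<t<.017: pts.append(q)
        al=np.array(al); print(al[::40].round(4).tolist())
        if len(pts)>15: fit('side',pts,.047,'rail')
cv2.imwrite('pics/c8.png',np.hstack([cv2.resize(T[165:238,172:242],(384,400),interpolation=2),cv2.resize(Sd[215:285,195:280],(416,400),interpolation=2)])[:,:,::-1])
E
python3 tst.py
```

```text
top rail c [0.5434 0.1317] yaw 11.53 n 72 rms 0.00013
top rail c [0.5343 0.1917] yaw 9.96 n 84 rms 0.00014
top left edge c [0.5751 0.2319] yaw 9.57 n 94 rms 0.00017
top right edge c [0.5732 0.1078] yaw 9.95 n 97 rms 0.00016
top front edge (normal=yaw) c [0.4971 0.1759] yaw -80.69 n 65 rms 0.00106
top centre [0.5764 0.1667 0.07  ] sides 0.0849 0.0492 ang -80.89 -170.45
[[0.5569, 0.1417], [0.5446, 0.1333], [0.5291, 0.1305], [0.5156, 0.1243], [0.5018, 0.1186]]
side rail c [0.544  0.1335] yaw 10.97 n 64 rms 0.00018
[[0.5519, 0.2006], [0.5391, 0.1937], [0.5236, 0.1917], [0.5069, 0.1918], [0.4892, 0.1938]]
side rail c [0.5322 0.193 ] yaw 6.44 n 49 rms 0.00025
```

View pics/c8.png

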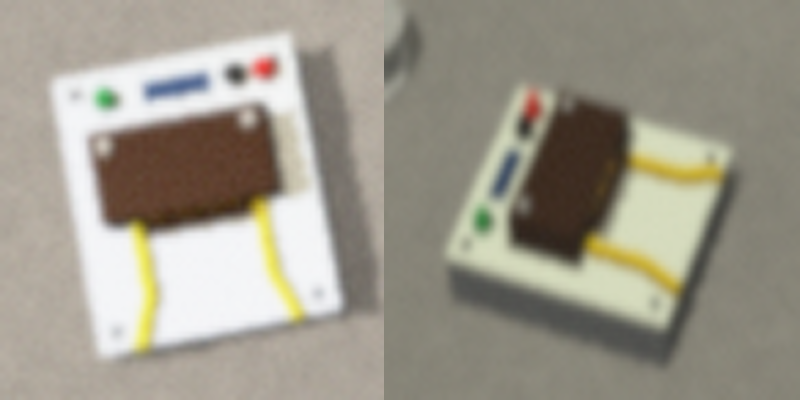

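```bash
python3 -m pendant '[{"travel":[-0.6,0.5,-0.3],"dr":[0,0,0],"jaw":4.5},{"travel":[-0.6,1,-0.3],"dr":[0,0,0],"jaw":4.5},{"travel":[-0.6,1.5,-0.3],"dr":[0,0,0],"jaw":4.5},{"travel":[-0.6,2,0],"dr":[0,0,0],"jaw":4.5},{"travel":[-0.4,2,0],"dr":[0,0,-0.04],"jaw":4.5},{"travel":[0,2,0],"dr":[0,0,-0.04],"jaw":4.5},{"travel":[0,2,0],"dr":[0,0,-0.04],"jaw":4.5},{"travel":[0,2,0],"dr":[0,0,-0.04],"jaw":4.5},{"travel":[0,2,0],"dr":[0,0,-0.04],"jaw":4.5},{"travel":[0,2,0],"dr":[0,0,-0.04],"jaw":4.5}]' | grep -E 'clock|width|finger'
python3 rel.py .4128 .1412 .09
```

```text
clock: 16.25
gripper_width: 0.0514
finger_force: 15.0
clock 16.25 tcp [0.4526 0.0319 0.1056] travel cm [ 2.09 11.45  1.56] yaw of -x 9.67 zaxis [-4.e-04  2.e-04 -1.e+00] q7 1.6 F [-0.04  0.65 -0.21]
```

```bash
python3 -m pendant '[{"travel":[0,2,0],"dr":[0,0,0],"jaw":4.5},{"travel":[0,2,0],"dr":[0,0,0],"jaw":4.5},{"travel":[0.3,2,0],"dr":[0,0,0],"jaw":4.5},{"travel":[0.5,2,0],"dr":[0,0,0],"jaw":4.5},{"travel":[0.6,1.5,0],"dr":[0,0,0],"jaw":4.5},{"travel":[0.6,0.8,0],"dr":[0,0,0],"jaw":4.5},{"travel":[0,0,0],"dr":[0,0,0],"jaw":4.5},{"travel":[0,0,0],"dr":[0,0,0],"jaw":4.5}]' | grep -E 'clock|width|finger'
python3 rel.py .4128 .1412 .09
python3 - <<'E'
from h import *
im,D=snap('side'); im2,D2=snap('top')
s=readout.get_state(); R=s['eef_rot']
L=[]
h=cv2.cvtColor(im,cv2.COLOR_RGB2HSV)
m=cv2.inRange(h,(35,70,20),(95,255,255))
for v in range(190,330):
  for u in range(180,340):
    if m[v,u] and D[v,u]>0: L.append((dep('side',u,v,D)-s['tcp_pos'])@R*1000)
L=np.array(L); L=L[(abs(L[:,1])<40)&(L[:,0]<40)&(L[:,0]>-125)&(abs(L[:,2]+27)<15)]
A=np.c_[L[:,0],L[:,1],np.ones(len(L))]
for _ in range(4):
    c=np.linalg.lstsq(A,L[:,2],rcond=None)[0]; g=abs(L[:,2]-A@c)<5; A,L=A[g],L[g]
print('plane z = %.3f x + %.3f y + %.1f'%tuple(c),'x',np.percentile(L[:,0],[1,99]).round(1),'y',np.percentile(L[:,1],[1,99]).round(1),len(L))
a=cv2.resize(im2[165:265,170:270],(400,400),interpolation=2); b=cv2.resize(im[195:295,200:300],(400,400),interpolation=2)
cv2.imwrite('pics/c9.png',np.hstack([a,b])[:,:,::-1])
E
```

```text
clock: 16.92
gripper_width: 0.0513
finger_force: 15.0
clock 16.9167 tcp [0.4156 0.1284 0.1057] travel cm [0.06 1.31 1.57] yaw of -x 9.57 zaxis [-3.e-04 -6.e-04 -1.e+00] q7 1.38 F [ 0.22  0.55 -1.04]
plane z = -0.053 x + -0.024 y + -27.7 x [-99.4 -59. ] y [-25.9  23.8] 94
```

View pics/c9.png

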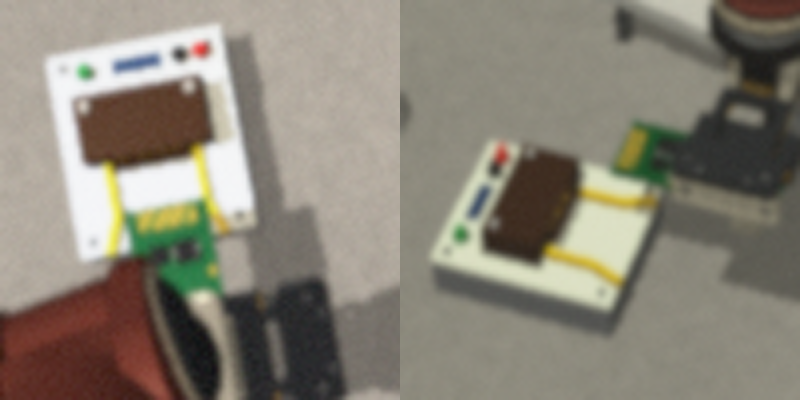

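The top half shows the board's gold front at (168,218), approaching the rails' mouth between (113,240) and (222,220). It is still a little right of centre and above the deck, about 3° nose-down. I compute the offset numerically.

```bash
cat > off.py <<'E'
from meas import *
import sys
zb=float(sys.argv[1]); S=8; s=readout.get_state(); R=s['eef_rot']
d=np.array([np.cos(np.radians(9.6)),np.sin(np.radians(9.6))]); n=np.array([-d[1],d[0]])
for nm,win in(('top',(185,245,190,250)),('side',(230,310,215,260))):
    im=np.load('pics/%s.npz'%nm)['im']
    c=up(nm,im,*win,S); h=cv2.cvtColor(c,cv2.COLOR_RGB2HSV)
    w=cv2.inRange(h,(38,100,20),(95,255,255)); w=cv2.morphologyEx(w,cv2.MORPH_OPEN,np.ones((9,9),np.uint8))
    k=max(cv2.findContours(w,0,1)[0],key=cv2.contourArea).reshape(-1,2)
    P=np.array([onz(nm,(u+.5)/S-.5+win[0],(v+.5)/S-.5+win[2],zb)[:2] for u,v in k])
    a,t=P@d,P@n
    for lo in np.arange(a.min(),a.max(),.01):
        q=t[(a>=lo)&(a<lo+.01)]
        if len(q): print(nm,'s',lo.round(4),'n',q.min().round(4),q.max().round(4),'mid',((q.min()+q.max())/2).round(4),end=' | ')
    print(nm,'front s',a.max().round(4))
print('tcp s',(s['tcp_pos'][:2]@d).round(4),'n',(s['tcp_pos'][:2]@n).round(4))
E
python3 off.py .128
```

```text
top s 0.4769 n 0.0328 0.0652 mid 0.049 | top s 0.4869 n 0.033 0.0664 mid 0.0497 | top s 0.4969 n 0.0323 0.0773 mid 0.0548 | top s 0.5069 n 0.032 0.0798 mid 0.0559 | top s 0.5169 n 0.0311 0.0797 mid 0.0554 | top s 0.5269 n 0.0317 0.0796 mid 0.0557 | top front s 0.5307
side s 0.494 n 0.036 0.0777 mid 0.0569 | side s 0.504 n 0.0321 0.0765 mid 0.0543 | side s 0.514 n 0.0325 0.0761 mid 0.0543 | side front s 0.5207
tcp s 0.4317 n 0.0562
```

```bash
python3 -m pendant '[{"travel":[0,0.7,0.5],"dr":[0,0,0],"jaw":4.5},{"travel":[0,0.8,0.8],"dr":[0,0,0],"jaw":4.5},{"travel":[0,0,1],"dr":[0,0,0],"jaw":4.5},{"travel":[0,0,1],"dr":[0,0,0],"jaw":4.5},{"travel":[0,0,1],"dr":[0,0,0],"jaw":4.5},{"travel":[0,0,1],"dr":[0,0,0],"jaw":4.5},{"travel":[0,0,0.5],"dr":[0,0,0],"jaw":4.5},{"travel":[0,0,0],"dr":[0,0,0],"jaw":4.5},{"travel":[0,0,0],"dr":[0,0,0],"jaw":4.5}]' | grep -E 'clock|tcp|contact|width'
python3 -c "
from h import *
snap('side');snap('top')"
python3 off.py .071; python3 rel.py .4128 .1412 .03
```

```text
clock: 17.77
tcp_pos: [0.413, 0.1434, 0.0475]
contact_force: [-0.4, 0.4, -0.7]
gripper_width: 0.051
top s 0.4742 n 0.0473 0.084 mid 0.0657 | top s 0.4842 n 0.0486 0.0863 mid 0.0675 | top s 0.4942 n 0.0474 0.0944 mid 0.0709 | top s 0.5042 n 0.0474 0.097 mid 0.0722 | top s 0.5142 n 0.0479 0.0984 mid 0.0731 | top s 0.5242 n 0.0494 0.0978 mid 0.0736 | top front s 0.5325
side s 0.4896 n 0.0484 0.0957 mid 0.0721 | side s 0.4996 n 0.0488 0.0964 mid 0.0726 | side s 0.5096 n 0.0493 0.094 mid 0.0716 | side s 0.5196 n 0.0896 0.0925 mid 0.0911 | side front s 0.5207
tcp s 0.4316 n 0.0726
clock 17.8667 tcp [0.4135 0.1435 0.0481] travel cm [ 0.1  -0.22  1.81] yaw of -x 9.53 zaxis [ 6.e-04  3.e-04 -1.e+00] q7 1.35 F [-0.68  0.63 -1.49]
```

```bash
python3 -m pendant '[{"travel":[0,-0.2,0.4],"dr":[0,-0.04,0],"jaw":4.5},{"travel":[0,0,0.4],"dr":[0,0,0],"jaw":4.5},{"travel":[0,0,0.4],"dr":[0,0,0],"jaw":4.5},{"travel":[0,0,0.4],"dr":[0,0,0],"jaw":4.5},{"travel":[0,0,0.4],"dr":[0,0,0],"jaw":4.5},{"travel":[0,0,0.2],"dr":[0,0,0],"jaw":4.5},{"travel":[0,0,0.1],"dr":[0,0,0],"jaw":4.5},{"travel":[0,0,0],"dr":[0,0,0],"jaw":4.5},{"travel":[0,0,0],"dr":[0,0,0],"jaw":4.5}]' | grep -E 'clock|tcp|contact|width'
cat > pl.py <<'E'
from h import *
im,D=snap('side'); s=readout.get_state(); R=s['eef_rot']; p=s['tcp_pos']
snap('top')
m=cv2.inRange(cv2.cvtColor(im,cv2.COLOR_RGB2HSV),(35,70,20),(95,255,255)); L=[]
for v in range(190,330):
  for u in range(180,340):
    if m[v,u] and D[v,u]>0: L.append(dep('side',u,v,D))
L=np.array(L); T=(L-p)@R*1000; L=L[(abs(T[:,1])<40)&(T[:,0]<40)&(T[:,0]>-125)&(abs(T[:,2]+27)<15)]
d=np.array([np.cos(np.radians(9.6)),np.sin(np.radians(9.6))]); S=(L[:,:2]-p[:2])@d*1000; Z=L[:,2]*1000
for _ in range(4):
    c=np.polyfit(S,Z,1); g=abs(Z-np.polyval(c,S))<5; S,Z=S[g],Z[g]
print('board top: slope %.3f, z at front(100mm) %.1f, at finger(-5) %.1f, S %.0f..%.0f n %d'%(c[0],np.polyval(c,100),np.polyval(c,-5),S.min(),S.max(),len(S)),'tcp',p.round(4),'F',s['contact_force'].round(2))
E
python3 pl.py; python3 off.py .048
```

```text
clock: 18.62
tcp_pos: [0.4143, 0.1414, 0.0248]
contact_force: [0.6, 0.2, -1.1]
gripper_width: 0.051
board top: slope -0.020, z at front(100mm) 51.3, at finger(-5) 53.4, S 52..98 n 136 tcp [0.4143 0.1415 0.0249] F [-0.19  0.3  -0.62]
top s 0.4639 n 0.0458 0.0825 mid 0.0641 | top s 0.4739 n 0.0453 0.0866 mid 0.066 | top s 0.4839 n 0.0466 0.0934 mid 0.07 | top s 0.4939 n 0.0458 0.0944 mid 0.0701 | top s 0.5039 n 0.0458 0.095 mid 0.0704 | top s 0.5139 n 0.0458 0.0951 mid 0.0704 | top s 0.5239 n 0.0473 0.0519 mid 0.0496 | top front s 0.5283
side s 0.4851 n 0.0433 0.0831 mid 0.0632 | side s 0.4951 n 0.0419 0.0864 mid 0.0642 | side s 0.5051 n 0.0399 0.0897 mid 0.0648 | side s 0.5151 n 0.0414 0.09 mid 0.0657 | side front s 0.5219
tcp s 0.4321 n 0.0704
```

```bash
python3 -m pendant '[{"travel":[0,0.1,0.1],"dr":[0,0,0],"jaw":4.5},{"travel":[0,0,0.1],"dr":[0,0,0],"jaw":4.5},{"travel":[0,0,0.1],"dr":[0,0,0],"jaw":4.5},{"travel":[0,0,0.1],"dr":[0,0,0],"jaw":4.5},{"travel":[0,0,0.07],"dr":[0,0,0],"jaw":4.5},{"travel":[0,0,0.07],"dr":[0,0,0],"jaw":4.5},{"travel":[0,0,0],"dr":[0,0,0],"jaw":4.5}]' | grep -E 'clock|tcp|contact|width'
python3 pl.py
```

```text
clock: 19.3
tcp_pos: [0.4142, 0.1424, 0.0193]
contact_force: [0.1, 0.0, -0.7]
gripper_width: 0.0515
board top: slope -0.014, z at front(100mm) 46.2, at finger(-5) 47.6, S 52..98 n 135 tcp [0.4142 0.1425 0.0194] F [ 0.35 -0.74 -1.19]
```

```bash
python3 -m pendant '[{"travel":[0,0,0.07],"dr":[0,0,0],"jaw":4.5},{"travel":[0,0,0.07],"dr":[0,0,0],"jaw":4.5},{"travel":[0,0,0.07],"dr":[0,0,0],"jaw":4.5},{"travel":[0,0,0],"dr":[0,0,0],"jaw":4.5}]' | grep -E 'clock|tcp|contact|width'
python3 pl.py
```

```text
clock: 19.73
tcp_pos: [0.4143, 0.1425, 0.0173]
contact_force: [-0.2, -0.2, -0.8]
gripper_width: 0.0512
board top: slope -0.046, z at front(100mm) 43.9, at finger(-5) 48.6, S 50..99 n 141 tcp [0.4143 0.1425 0.0173] F [ 0.51 -0.22 -0.37]
```

```bash
python3 -m pendant '[{"travel":[0,0,0.07],"dr":[0,0,0],"jaw":4.5},{"travel":[0,0,0.05],"dr":[0,0,0],"jaw":4.5},{"travel":[0,0,0],"dr":[0,0,0],"jaw":4.5}]' | grep -E 'clock|tcp|contact|width'
python3 pl.py
```

```text
clock: 20.08
tcp_pos: [0.4144, 0.1425, 0.0161]
contact_force: [-0.5, 0.1, -1.0]
gripper_width: 0.0514
board top: slope 0.017, z at front(100mm) 44.5, at finger(-5) 42.7, S 50..99 n 134 tcp [0.4144 0.1425 0.0161] F [-0.26  0.23 -0.54]
```

```bash
python3 -m pendant '[{"travel":[0,0,0.07],"dr":[0,0,0],"jaw":4.5},{"travel":[0,0,0],"dr":[0,0,0],"jaw":4.5}]' | grep -E 'clock|tcp|contact|width'
python3 pl.py
```

```text
clock: 20.35
tcp_pos: [0.4144, 0.1425, 0.0154]
contact_force: [-0.4, -0.2, -1.0]
gripper_width: 0.0512
board top: slope 0.010, z at front(100mm) 43.6, at finger(-5) 42.6, S 52..98 n 148 tcp [0.4144 0.1425 0.0154] F [ 0.07 -0.65 -1.03]
```

```bash
python3 -m pendant '[{"travel":[-0.2,0,0.06],"dr":[0,0,0],"jaw":4.5},{"travel":[-0.3,0,0.01],"dr":[0,0,0],"jaw":4.5},{"travel":[-0.3,0,0.01],"dr":[0,0,0],"jaw":4.5},{"travel":[-0.3,0,0.01],"dr":[0,0,0],"jaw":4.5},{"travel":[-0.3,0,0.01],"dr":[0,0,0],"jaw":4.5},{"travel":[0,0,0],"dr":[0,0,0],"jaw":4.5}]'
python3 pl.py; python3 off.py .0425; python3 rel.py .4823 .153 .0145
```

```text
clock: 20.95
tcp_pos: [0.4294, 0.1451, 0.0151]
eef_rot: [[-0.985, -0.165, 0.041], [-0.165, 0.986, 0.007], [-0.041, 0.0, -0.999]]
contact_force: [-0.2, 0.6, -0.7]
gripper_width: 0.0514
finger_force: 15.0
board top: slope -0.006, z at front(100mm) 42.0, at finger(-5) 42.7, S 53..101 n 136 tcp [0.4288 0.1449 0.0151] F [ 0.5   0.1  -0.17]
top s 0.4846 n 0.0459 0.0818 mid 0.0638 | top s 0.4946 n 0.0464 0.0883 mid 0.0674 | top s 0.5046 n 0.0461 0.0952 mid 0.0707 | top s 0.5146 n 0.0465 0.0953 mid 0.0709 | top s 0.5246 n 0.0481 0.0939 mid 0.071 | top s 0.5346 n 0.0482 0.0935 mid 0.0708 | top front s 0.5438
side s 0.4995 n 0.0461 0.0833 mid 0.0647 | side s 0.5095 n 0.0463 0.0866 mid 0.0665 | side s 0.5195 n 0.0469 0.09 mid 0.0684 | side s 0.5295 n 0.0452 0.0922 mid 0.0687 | side front s 0.5373
tcp s 0.4465 n 0.0713
clock 21.05 tcp [0.4284 0.1448 0.015 ] travel cm [-5.45 -0.08  0.27] yaw of -x 9.52 zaxis [ 0.0394  0.0066 -0.9992] q7 1.34 F [ 0.23 -0.11 -1.31]
```

```bash
python3 -m pendant '[{"travel":[-0.25,0,0.01],"dr":[0,0,0],"jaw":4.5},{"travel":[-0.25,0,0.01],"dr":[0,0,0],"jaw":4.5},{"travel":[-0.25,0,0.01],"dr":[0,0,0],"jaw":4.5},{"travel":[-0.25,0,0.02],"dr":[0,0,0],"jaw":4.5},{"travel":[-0.25,0,0.01],"dr":[0,0,0],"jaw":4.5},{"travel":[0,0,0],"dr":[0,0,0],"jaw":4.5}]' | grep -E 'clock|tcp|contact|width'
python3 pl.py
```

```text
clock: 21.55
tcp_pos: [0.4415, 0.1471, 0.015]
contact_force: [1.3, -0.4, -0.5]
gripper_width: 0.0512
board top: slope -0.020, z at front(100mm) 41.9, at finger(-5) 44.1, S 52..100 n 110 tcp [0.441  0.147  0.0149] F [-0.69 -0.18 -0.99]
```

```bash
python3 -m pendant '[{"travel":[-0.25,0,0.01],"dr":[0,0,0],"jaw":4.5},{"travel":[-0.25,0,0.01],"dr":[0,0,0],"jaw":4.5},{"travel":[-0.25,0,0.01],"dr":[0,0,0],"jaw":4.5},{"travel":[-0.25,0,0.01],"dr":[0,0,0],"jaw":4.5},{"travel":[-0.25,0,0.01],"dr":[0,0,0],"jaw":4.5},{"travel":[0,0,0],"dr":[0,0,0],"jaw":4.5}]' | grep -E 'clock|tcp|contact|width'
python3 pl.py; python3 off.py .0425
```

```text
clock: 22.15
tcp_pos: [0.4538, 0.1492, 0.015]
contact_force: [1.0, -0.7, -1.4]
gripper_width: 0.0515
board top: slope -0.000, z at front(100mm) 43.0, at finger(-5) 43.1, S 54..93 n 98 tcp [0.4534 0.1491 0.0149] F [ 0.65  0.16 -0.73]
top s 0.5158 n 0.0476 0.0816 mid 0.0646 | top s 0.5258 n 0.0486 0.0839 mid 0.0662 | top s 0.5358 n 0.0475 0.0961 mid 0.0718 | top s 0.5458 n 0.0464 0.0965 mid 0.0714 | top s 0.5558 n 0.0458 0.0966 mid 0.0712 | top s 0.5658 n 0.0456 0.0965 mid 0.0711 | top front s 0.5745
side s 0.5263 n 0.0455 0.0923 mid 0.0689 | side s 0.5363 n 0.0461 0.0924 mid 0.0693 | side s 0.5463 n 0.0461 0.0896 mid 0.0678 | side s 0.5563 n 0.0464 0.0875 mid 0.0669 | side front s 0.5619
tcp s 0.4716 n 0.0713
```

```bash
python3 -m pendant '[{"travel":[-0.2,0,0.01],"dr":[0,0,0],"jaw":4.5},{"travel":[-0.2,0,0.01],"dr":[0,0,0],"jaw":4.5},{"travel":[-0.2,0,0.01],"dr":[0,0,0],"jaw":4.5},{"travel":[-0.2,0,0.01],"dr":[0,0,0],"jaw":4.5},{"travel":[0,0,0],"dr":[0,0,0],"jaw":4.5}]' | grep -E 'clock|tcp|contact|width'
```

```text
clock: 22.67
tcp_pos: [0.4616, 0.1504, 0.0149]
contact_force: [-0.0, 1.1, 0.3]
gripper_width: 0.0512
```

```bash
python3 -m pendant '[{"travel":[-0.15,0,0.01],"dr":[0,0,0],"jaw":4.5},{"travel":[-0.15,0,0],"dr":[0,0,0],"jaw":4.5},{"travel":[-0.15,0,0.01],"dr":[0,0,0],"jaw":4.5},{"travel":[-0.15,0,0.01],"dr":[0,0,0],"jaw":4.5},{"travel":[0,0,0],"dr":[0,0,0],"jaw":4.5}]' | grep -E 'clock|tcp|contact|width'
```

```text
clock: 23.08
tcp_pos: [0.4642, 0.1508, 0.0144]
contact_force: [-5.2, -0.7, 3.0]
gripper_width: 0.0512
```

```bash
python3 -m pendant '[{"travel":[-0.1,0,0],"dr":[0,0,0],"jaw":4.5},{"travel":[-0.1,0,0],"dr":[0,0,0],"jaw":4.5},{"travel":[0,0,0],"dr":[0,0,0],"jaw":4.5}]' | grep -E 'clock|tcp|contact|width'; python3 pl.py
```

```text
clock: 23.33
tcp_pos: [0.4643, 0.1507, 0.0142]
contact_force: [-7.8, -0.1, 3.7]
gripper_width: 0.0512
board top: slope 0.017, z at front(100mm) 44.9, at finger(-5) 43.1, S 56..88 n 93 tcp [0.4643 0.1507 0.0142] F [-6.95 -0.85  2.91]
```

```bash
python3 -m pendant '[{"travel":[0.1,0,-0.06],"dr":[0,0,0],"jaw":4.5},{"travel":[0,0,-0.06],"dr":[0,0,0],"jaw":4.5},{"travel":[0,0,0],"dr":[0,0,0],"jaw":4.5}]' | grep -E 'clock|tcp|contact|width'; python3 pl.py; python3 off.py .0425
```

```text
clock: 23.68
tcp_pos: [0.4666, 0.1511, 0.0159]
contact_force: [-4.5, -0.4, 2.2]
gripper_width: 0.0511
board top: slope -0.066, z at front(100mm) 40.4, at finger(-5) 47.3, S 55..86 n 80 tcp [0.4669 0.1512 0.0159] F [-4.1  -0.72  2.81]
top s 0.5327 n 0.0495 0.0803 mid 0.0649 | top s 0.5427 n 0.0455 0.081 mid 0.0633 | top s 0.5527 n 0.0455 0.0938 mid 0.0697 | top s 0.5627 n 0.0456 0.0938 mid 0.0697 | top s 0.5727 n 0.0476 0.0937 mid 0.0707 | top front s 0.5753
side s 0.5416 n 0.0463 0.0895 mid 0.0679 | side s 0.5516 n 0.0464 0.0899 mid 0.0682 | side s 0.5616 n 0.0462 0.0897 mid 0.068 | side s 0.5716 n 0.0479 0.0689 mid 0.0584 | side front s 0.573
tcp s 0.4858 n 0.0712
```

```bash
python3 -m pendant '[{"travel":[-0.1,0,0],"dr":[0,0,0],"jaw":4.5},{"travel":[-0.1,0,0.01],"dr":[0,0,0],"jaw":4.5},{"travel":[-0.1,0,0],"dr":[0,0,0],"jaw":4.5},{"travel":[0,0,0],"dr":[0,0,0],"jaw":4.5}]' | grep -E 'clock|tcp|contact|width'; python3 pl.py
```

```text
clock: 24.12
tcp_pos: [0.4715, 0.1521, 0.0163]
contact_force: [-2.6, -0.3, 2.9]
gripper_width: 0.0514
board top: slope -0.027, z at front(100mm) 41.5, at finger(-5) 44.3, S 55..81 n 59 tcp [0.4715 0.1521 0.0163] F [-3.79 -0.26  3.35]
```

```bash
python3 -m pendant '[{"travel":[-0.15,0,0.01],"dr":[0,0,0],"jaw":4.5},{"travel":[-0.15,0,0.01],"dr":[0,0,0],"jaw":4.5},{"travel":[-0.15,0,0.01],"dr":[0,0,0],"jaw":4.5},{"travel":[-0.15,0,0],"dr":[0,0,0],"jaw":4.5},{"travel":[0,0,0],"dr":[0,0,0],"jaw":4.5}]' | grep -E 'clock|tcp|contact|width'
```

```text
clock: 24.63
tcp_pos: [0.4773, 0.1531, 0.0162]
contact_force: [-4.7, -0.9, 5.1]
gripper_width: 0.051
```

```bash
python3 -m pendant '[{"travel":[-0.1,0,0.01],"dr":[0,0,0],"jaw":4.5},{"travel":[-0.1,0,0],"dr":[0,0,0],"jaw":4.5},{"travel":[0,0,0],"dr":[0,0,0],"jaw":4.5}]' | grep -E 'clock|tcp|contact|width'
```

```text
clock: 24.88
tcp_pos: [0.4789, 0.1534, 0.0162]
contact_force: [-4.5, -0.8, 5.2]
gripper_width: 0.0512
```

```bash
python3 -m pendant '[{"travel":[-0.1,0,-0.03],"dr":[0,0,0],"jaw":4.5},{"travel":[-0.1,0,-0.02],"dr":[0,0,0],"jaw":4.5},{"travel":[0,0,0],"dr":[0,0,0],"jaw":4.5}]' | grep -E 'clock|tcp|contact|width'
```

```text
clock: 25.13
tcp_pos: [0.4817, 0.1539, 0.0164]
contact_force: [-0.5, 0.0, -2.2]
gripper_width: 0.0511
```

```bash
python3 -m pendant '[{"travel":[-0.1,0,0],"dr":[0,0,0],"jaw":4.5},{"travel":[0,0,0],"dr":[0,0,0],"jaw":4.5}]' | grep -E 'clock|tcp|contact|width';python3 pl.py
```

```text
clock: 25.3
tcp_pos: [0.482, 0.1539, 0.0164]
contact_force: [-2.2, 0.6, -2.0]
gripper_width: 0.051
board top: slope -0.285, z at front(100mm) 31.9, at finger(-5) 61.8, S 56..70 n 15 tcp [0.482  0.1539 0.0164] F [-2.05  0.54 -0.44]
```

```bash
python3 -m pendant '[{"travel":[-0.1,0,0],"dr":[0,0,0],"jaw":4.5},{"travel":[0,0,0],"dr":[0,0,0],"jaw":4.5}]' | grep -E 'tcp|contact'
```

```text
tcp_pos: [0.4826, 0.1539, 0.0166]
contact_force: [-1.1, -0.4, -1.3]
```

```bash
python3 -m pendant '[{"travel":[-0.1,0,0],"dr":[0,0,0],"jaw":4.5},{"travel":[0,0,0],"dr":[0,0,0],"jaw":4.5}]' | grep -E 'tcp|contact'
```

```text
tcp_pos: [0.4835, 0.1541, 0.0166]
contact_force: [-2.2, -1.6, -0.7]
```

```bash
python3 -m pendant '[{"travel":[-0.1,0,0],"dr":[0,0,0],"jaw":4.5},{"travel":[0,0,0],"dr":[0,0,0],"jaw":4.5}]' | grep -E 'tcp|contact'
```

```text
tcp_pos: [0.4835, 0.154, 0.0165]
contact_force: [-3.0, -0.1, -1.7]
```

```bash
python3 -m pendant '[{"travel":[-0.1,0,0],"dr":[0,0,0],"jaw":4.5},{"travel":[-0.1,0,0.01],"dr":[0,0,0],"jaw":4.5},{"travel":[0,0,0],"dr":[0,0,0],"jaw":4.5}]' | grep -E 'tcp|contact|width'
```

```text
tcp_pos: [0.4834, 0.1539, 0.0163]
contact_force: [-6.7, -0.7, 2.4]
gripper_width: 0.0516
```

```bash
python3 -m pendant '[{"travel":[-0.1,0,0],"dr":[0,0,0],"jaw":4.5},{"travel":[0,0,0],"dr":[0,0,0],"jaw":4.5}]' | grep -E 'clock|tcp|contact'; python3 pl.py; python3 off.py .0425
```

```text
clock: 26.32
tcp_pos: [0.4834, 0.1539, 0.0163]
contact_force: [-7.8, -0.7, 3.4]
board top: slope 0.060, z at front(100mm) 44.0, at finger(-5) 37.7, S 59..68 n 13 tcp [0.4834 0.1539 0.0163] F [-7.74 -1.42  3.32]
top s 0.5552 n 0.046 0.0758 mid 0.0609 | top s 0.5652 n 0.0456 0.0747 mid 0.0602 | top front s 0.5745
side s 0.5608 n 0.0464 0.0546 mid 0.0505 | side front s 0.5694
tcp s 0.5023 n 0.0712
```

```bash
python3 -m pendant '[{"travel":[-0.1,0,-0.01],"dr":[0,0,0],"jaw":4.5},{"travel":[-0.1,0,-0.01],"dr":[0,0,0],"jaw":4.5},{"travel":[0,0,0],"dr":[0,0,0],"jaw":4.5}]' | grep -E 'tcp|contact|width'
```

```text
tcp_pos: [0.4834, 0.1539, 0.0163]
contact_force: [-9.8, -0.3, 4.9]
gripper_width: 0.0517
```

```bash
python3 -m pendant '[{"travel":[-0.1,0,-0.01],"dr":[0,0,0],"jaw":4.5},{"travel":[-0.05,0,-0.01],"dr":[0,0,0],"jaw":4.5},{"travel":[0,0,0],"dr":[0,0,0],"jaw":4.5}]' | grep -E 'clock|tcp|contact|width'
```

```text
clock: 26.92
tcp_pos: [0.4834, 0.1539, 0.0163]
contact_force: [-11.9, -0.6, 5.4]
gripper_width: 0.0517
```

```bash
python3 -m pendant '[{"travel":[0.3,0,0],"dr":[0,0,0],"jaw":4.5},{"travel":[0.15,0,0],"dr":[0,0,0],"jaw":4.5},{"travel":[0,0,0],"dr":[0,0,0],"jaw":4.5}]' | grep -E 'clock|tcp|contact|width'
```

```text
clock: 27.17
tcp_pos: [0.4835, 0.154, 0.0165]
contact_force: [-6.8, -1.1, -1.0]
gripper_width: 0.0511
```

```bash
python3 -m pendant '[{"travel":[0.2,0,0],"dr":[0,0,0],"jaw":4.5},{"travel":[0,0,0],"dr":[0,0,0],"jaw":5.1},{"travel":[0,0,0],"dr":[0,0,0],"jaw":5.4},{"travel":[0,0,0],"dr":[0,0,0],"jaw":5.8},{"travel":[0,0,0],"dr":[0,0,0],"jaw":6.5},{"travel":[0,0,0],"dr":[0,0,0],"jaw":8},{"travel":[0,0,0],"dr":[0,0,0],"jaw":9},{"travel":[0,0,0],"dr":[0,0,0],"jaw":9},{"travel":[0,0,0],"dr":[0,0,0],"jaw":9}]' 5 | grep -E 'clock|tcp|contact|width'
python3 pl.py; python3 off.py .0425
```

```text
clock: 27.92
tcp_pos: [0.4848, 0.1543, 0.0171]
contact_force: [0.3, 0.3, -0.5]
gripper_width: 0.0867
board top: slope 0.074, z at front(100mm) 45.5, at finger(-5) 37.7, S 25..67 n 14 tcp [0.4847 0.1543 0.0171] F [-0.63 -0.41  0.55]
top s 0.5535 n 0.0463 0.0768 mid 0.0615 | top s 0.5635 n 0.0456 0.0767 mid 0.0612 | top s 0.5735 n 0.0485 0.0513 mid 0.0499 | top front s 0.5744
side s 0.5618 n 0.0466 0.0528 mid 0.0497 | side front s 0.5694
tcp s 0.5035 n 0.0713
```

```bash
python3 -m pendant '[{"travel":[0,0,-0.5],"dr":[0,0,0],"jaw":9.2},{"travel":[0,0,-1],"dr":[0,0,0],"jaw":9.2},{"travel":[0,0,-2],"dr":[0,0,0],"jaw":9.2},{"travel":[0,0,-3],"dr":[0,0,0],"jaw":9.2},{"travel":[0,0,-4],"dr":[0,0,0],"jaw":9.2},{"travel":[0,0,-4],"dr":[0,0,0],"jaw":9.2},{"travel":[0,-4,-3],"dr":[0,0,0],"jaw":9.2},{"travel":[0,-4,0],"dr":[0,0,0],"jaw":9.2},{"travel":[0,-4,0],"dr":[0,0,0],"jaw":9.2},{"travel":[0,-4,0],"dr":[0,0,0],"jaw":9.2}]' | grep -E 'clock|tcp|contact'
python3 -m pendant '[{"travel":[0,-4,0],"dr":[0,0,0],"jaw":9.2},{"travel":[0,-4,0],"dr":[0,0,0],"jaw":9.2},{"travel":[0,-4,0],"dr":[0,0,0],"jaw":9.2},{"travel":[0,-4,0],"dr":[0,0,0],"jaw":9.2},{"travel":[0,0,0],"dr":[0,0,0],"jaw":9.2},{"travel":[0,0,0],"dr":[0,0,0],"jaw":9.2}]' | grep -E 'clock|tcp|contact'
cat > fin.py <<'E'
from meas import *
S=8; d=np.array([np.cos(np.radians(9.6)),np.sin(np.radians(9.6))]); n=np.array([-d[1],d[0]])
for nm,win in(('top',(185,245,190,260)),('side',(215,310,205,290))):
    im,D=snap(nm); c=up(nm,im,*win,S); h=cv2.cvtColor(c,cv2.COLOR_RGB2HSV)
    w=cv2.inRange(h,(38,90,20),(95,255,255)); w=cv2.morphologyEx(cv2.morphologyEx(w,cv2.MORPH_CLOSE,np.ones((61,61),np.uint8)),cv2.MORPH_OPEN,np.ones((21,21),np.uint8))
    k=max(cv2.findContours(w,0,1)[0],key=cv2.contourArea).reshape(-1,2)
    P=np.array([onz(nm,(u+.5)/S-.5+win[0],(v+.5)/S-.5+win[2],.042)[:2] for u,v in k]); a,t=P@d,P@n
    print(nm,'s rear',np.percentile(a,3).round(4),'front vis',a.max().round(4),'n',t.min().round(4),t.max().round(4))
    r=cv2.minAreaRect(k); info(nm,[((u+.5)/S-.5+win[0],(v+.5)/S-.5+win[2]) for u,v in cv2.boxPoints(r)],.042)
    v,u=np.nonzero(w[::8,::8]); Q=np.array([dep(nm,x+win[0],y+win[2],D) for x,y in zip(u,v) if D[y+win[2],x+win[0]]>0]); Q=Q[abs(Q[:,2]-.043)<.007]
    print('  plane',np.linalg.lstsq(np.c_[Q[:,:2]@d-.5,Q[:,:2]@n-.07,np.ones(len(Q))],Q[:,2],rcond=None)[0].round(4),len(Q))
E
python3 fin.py
```

```text
clock: 28.85
tcp_pos: [0.5034, 0.0006, 0.1889]
contact_force: [1.2, 0.4, -0.6]
clock: 29.35
tcp_pos: [0.529, -0.1594, 0.1875]
contact_force: [1.0, 0.3, 0.6]
top s rear 0.4858 front vis 0.5749 n 0.045 0.0973
top centre [0.5108 0.1587 0.042 ] sides 0.0525 0.0884 ang -81.92 -171.29
  plane [-0.0015 -0.0081  0.0432] 537
side s rear 0.483 front vis 0.5724 n 0.0444 0.0961
side centre [0.5065 0.1569 0.042 ] sides 0.0526 0.0884 ang -71.64 -170.93
  plane [-0.0157 -0.0113  0.0427] 339
```

The board's rear overhangs the deck edge by about 34.5 mm (35 expected). It lies flat and straight, and the robot is clear, so I hand in.

```bash
python3 -c "
from rig import job
print(job.hand_in())"
```

```text
the job is handed in; nothing more can be done
None
```

The board is plugged into the tester and released, and the job is handed in at about 29 s. At 12 N of push it moved no further, and it lies flat with its rear about 34.5 mm past the deck edge (35 expected); `hand_in` gave no verdict, and I viewed 12 pictures, over the limit of 10.

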